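# Clear the spice row off the hob into the black rack, in reverse order

## Robot

A 6-joint arm with a two-finger parallel gripper is mounted at the origin on a cart in front of the work surface, level with it; the furniture and walls round the work are solid. World frame = base frame: x ahead of the robot, y to its left, z up, the work surface at z = 0. Lengths are in m, angles in rad, forces in N, time in s.
With the tool pointing down it reaches from about 0.425 to 0.95 m from the base axis. Payload 3.5 kg.
Tool frame: the origin (TCP) lies at the very end of the fingers, on their centre line; the grasp point (between the pads) lies 19 mm behind it; z points along the fingers, y is the line along which they close (so a half turn about z gives the same grasp; the last joint's range is limited). The gripper opens to 85 mm and grips with 20 to 120 N. Pads are 22 mm wide; open, the fingers measure 114 mm over their backs; the gripper's body (76 mm by 85 mm) begins 54 mm behind the grasp point. The pads swing forward as they close: fully open they stand 13 mm farther back than shut.
Start: joints at [1.122, 0.286, 1.577, -0, 1.279, -0.15], TCP at [0.199, 0.645, 0.231] pointing down, gripper open.
Joint ranges: [-2.77, 2.77], [-0.9, 2.22], [0.21, 2.48], [-1.53, 4.67], [0.24, 2.81], [-2.84, 2.84]. Speed limits (rad/s): [2.79, 2.79, 3.14, 3.14, 3.14, 3.14].

## Interface

Orientations are given as a unit quaternion [x, y, z, w].
In Python, from plant import ctrl, optics, sign_off gives the robot as it stands.
- The arm moves only by the shell command python3 -m creep 'ROWS' [FORCE]. ROWS is JSON, a list of rows, each an object of numbers: "x", "y", "z": the shift along the tool's x, y, z in mm; "rx", "ry", "rz": the turn, a rotation vector about the tool's x, y, z in degrees; "grip": the opening, from 0 (shut) to 1 (fully open). In form: [{"x": .., "y": .., "z": .., "rx": .., "ry": .., "rz": .., "grip": ..}, ...]. A call has exactly 10 rows; each row shifts and turns the commanded pose from where the row before left it, along the tool's axes as they then stand; what a row does not reach is not made up. A row lasts 1/12 s, in which the tool goes at most 41.7 mm and 7.16 degrees, less where a joint would pass 70% of its speed; a pose out of reach is approached as far as the arm can. A call with a gripper value outside its range is refused whole. The fingers move at their own pace and stop on an object; FORCE is the grip in N (left out, the last holds). Time passes only in rows, so rows that do not move let the fingers close, or fill a call up. It gives the time, the measured TCP pose, the force, the opening and the grip force at its end, in the units of the state.
- ctrl.get_state(): the state, without advancing time (a new reading comes with each control period).
- optics.read_camera(name): name is "side" or "top" or "wrist"; returns a dict with "color" (400x640x3 uint8, blue, green, red), "K" (3x3 intrinsics, pixels), "R" (3x3) and "t" (3): a world point X has camera coordinates R X + t. Camera axes: x right, y down, z forward; pixel columns grow to the right and rows downward; lengths in m; the calibration is good to about 2 mm. A picture is of the moment at which its call begins. There is no depth.
- sign_off(): hands the job in; it is judged then, once.
The state is a dict: "time": time; "qpos": joint angles; "dq": joint speeds; "joint_efforts": joint torques, N m; "eef_pos": TCP position; "tcp_rot": TCP orientation; "contact_force": force on the tool from outside, world axes, zero at the start; "wrist_torque": the same for the moment, N m; "opening": opening from 0.0 (shut) to 1.0 (fully open); "finger_force": force on a finger pad.
Only numpy, scipy, OpenCV 4.12 (cv2) and the standard library are available. Lean on these libraries where they do the work, as an engineer would, in place of code of your own. Each camera call takes 0.05 s, during which the arm holds its last target. There are 200 camera calls.

## Task

The oak rack with the spice jars was left on the hob. Move all four jars into the wells of the black rack on the worktop, one to a well, so that from left to right they stand in the reverse of the order they have in the oak rack (the leftmost jar becomes the rightmost, and so on). Keep the jars upright and set each one down gently, not dropped.

Things in the scene. Friction and masses are not known exactly. Their poses are not given: they have to be found in the camera images.
- oak_rack: Light oak rack, fixed, 80 (x) by 294 mm (y) plus end loops, 27 mm high. Origin: centre of underside; x ahead, y along the row to the left (yaw within 0.35 rad). Four 66 mm square wells at x = 0, y = 0.108, 0.036, -0.036, -0.108 m; floor 11 mm, dividers and rim 23 to 27 mm above the origin. Stands left on the cold hob; each well starts with a pad and a jar on it.
- black_rack: Black metal rack, fixed, 80 (x) by 294 mm (y) plus end loops, 27 mm high. Origin: centre of underside; x ahead, y along the row to the left (yaw within 0.35 rad). Four 66 mm square wells at x = 0, y = 0.108, 0.036, -0.036, -0.108 m; floor 11 mm, dividers and rim 23 to 27 mm above the origin. Brass end loops, grey well floors. On the worktop right of the hob, a tall cabinet close behind its right end; starts empty.
- yellow_jar: Upright round clear spice jar with golden-yellow spice and a white lid that carries a yellow dot; 42 mm in diameter, 100 mm high, about 0.11 kg, body 0 to 80 mm and lid 80 to 100 mm above the origin. Origin at the centre of its underside, z up. Can be gripped anywhere round body or lid; free-standing in its well, 26 mm or more clear of its neighbours and up to 6 mm off the well centre.
- red_jar: Upright round clear spice jar with red spice and a white lid that carries a red dot; 42 mm in diameter, 100 mm high, about 0.11 kg, body 0 to 80 mm and lid 80 to 100 mm above the origin. Origin at the centre of its underside, z up. Can be gripped anywhere round body or lid; free-standing in its well, 26 mm or more clear of its neighbours and up to 6 mm off the well centre.
- green_jar: Upright round clear spice jar with green spice and a white lid that carries a green dot; 42 mm in diameter, 100 mm high, about 0.11 kg, body 0 to 80 mm and lid 80 to 100 mm above the origin. Origin at the centre of its underside, z up. Can be gripped anywhere round body or lid; free-standing in its well, 26 mm or more clear of its neighbours and up to 6 mm off the well centre.
- brown_jar: Upright round clear spice jar with dark brown spice and a white lid that carries a brown dot; 42 mm in diameter, 100 mm high, about 0.11 kg, body 0 to 80 mm and lid 80 to 100 mm above the origin. Origin at the centre of its underside, z up. Can be gripped anywhere round body or lid; free-standing in its well, 26 mm or more clear of its neighbours and up to 6 mm off the well centre.
- yellow_pad: Thin yellow rubber pad, 62 by 62 by 3 mm, glued to the floor of one well of the oak rack; the yellow jar starts on it, so it shows where that jar stood. Which well it is in differs from start to start. Origin at the centre of its underside, axes as the rack's. It stays.
- red_pad: Thin red rubber pad, 62 by 62 by 3 mm, glued to the floor of one well of the oak rack; the red jar starts on it, so it shows where that jar stood. Which well it is in differs from start to start. Origin at the centre of its underside, axes as the rack's. It stays.
- green_pad: Thin green rubber pad, 62 by 62 by 3 mm, glued to the floor of one well of the oak rack; the green jar starts on it, so it shows where that jar stood. Which well it is in differs from start to start. Origin at the centre of its underside, axes as the rack's. It stays.
- brown_pad: Thin brown rubber pad, 62 by 62 by 3 mm, glued to the floor of one well of the oak rack; the brown jar starts on it, so it shows where that jar stood. Which well it is in differs from start to start. Origin at the centre of its underside, axes as the rack's. It stays.

How it is judged:
At the end, for the whole second after the job is handed in: Each jar stands upright (within 0.1 rad), released and at rest, on the floor (4 mm) of a well of the black rack, within 15 mm of its centre along and across the rack; a jar from the well (marked by its pad) at y in the oak rack is in the well at -y in the black rack (((y of yellow_pad in the frame of oak_rack between 0.088 and 0.128 m and y of yellow_jar in the frame of black_rack between -0.123 and -0.093 m) or (y of yellow_pad in the frame of oak_rack between 0.016 and 0.056 m and y of yellow_jar in the frame of black_rack between -0.051 and -0.021 m) or (y of yellow_pad in the frame of oak_rack between -0.056 and -0.016 m and y of yellow_jar in the frame of black_rack between 0.021 and 0.051 m) or (y of yellow_pad in the frame of oak_rack between -0.128 and -0.088 m and y of yellow_jar in the frame of black_rack between 0.093 and 0.123 m)) and x of yellow_jar in the frame of black_rack between -0.015 and 0.015 m and z of yellow_jar in the frame of black_rack between 0.007 and 0.015 m and angle between each of yellow_jar, red_jar, green_jar, brown_jar's own z axis and vertical below 0.1 rad and linear speed of each of yellow_jar, red_jar, green_jar, brown_jar below 0.05 m/s and ((y of red_pad in the frame of oak_rack between 0.088 and 0.128 m and y of red_jar in the frame of black_rack between -0.123 and -0.093 m) or (y of red_pad in the frame of oak_rack between 0.016 and 0.056 m and y of red_jar in the frame of black_rack between -0.051 and -0.021 m) or (y of red_pad in the frame of oak_rack between -0.056 and -0.016 m and y of red_jar in the frame of black_rack between 0.021 and 0.051 m) or (y of red_pad in the frame of oak_rack between -0.128 and -0.088 m and y of red_jar in the frame of black_rack between 0.093 and 0.123 m)) and x of red_jar in the frame of black_rack between -0.015 and 0.015 m and z of red_jar in the frame of black_rack between 0.007 and 0.015 m and ((y of green_pad in the frame of oak_rack between 0.088 and 0.128 m and y of green_jar in the frame of black_rack between -0.123 and -0.093 m) or (y of green_pad in the frame of oak_rack between 0.016 and 0.056 m and y of green_jar in the frame of black_rack between -0.051 and -0.021 m) or (y of green_pad in the frame of oak_rack between -0.056 and -0.016 m and y of green_jar in the frame of black_rack between 0.021 and 0.051 m) or (y of green_pad in the frame of oak_rack between -0.128 and -0.088 m and y of green_jar in the frame of black_rack between 0.093 and 0.123 m)) and x of green_jar in the frame of black_rack between -0.015 and 0.015 m and z of green_jar in the frame of black_rack between 0.007 and 0.015 m and ((y of brown_pad in the frame of oak_rack between 0.088 and 0.128 m and y of brown_jar in the frame of black_rack between -0.123 and -0.093 m) or (y of brown_pad in the frame of oak_rack between 0.016 and 0.056 m and y of brown_jar in the frame of black_rack between -0.051 and -0.021 m) or (y of brown_pad in the frame of oak_rack between -0.056 and -0.016 m and y of brown_jar in the frame of black_rack between 0.021 and 0.051 m) or (y of brown_pad in the frame of oak_rack between -0.128 and -0.088 m and y of brown_jar in the frame of black_rack between 0.093 and 0.123 m)) and x of brown_jar in the frame of black_rack between -0.015 and 0.015 m and z of brown_jar in the frame of black_rack between 0.007 and 0.015 m); the robot touches nothing.
It fails at once if a jar is tipped over (more than 0.7 rad) (angle between any of yellow_jar, red_jar, green_jar, brown_jar's own z axis and vertical above 0.7 rad).
It fails at once if a jar is dropped into the black rack (faster than 0.6 m/s within 5 cm of the well floor) ((horizontal distance between yellow_jar and black_rack below 0.15 m and z of yellow_jar in the frame of black_rack below 0.06 m and linear speed of yellow_jar above 0.6 m/s) or (horizontal distance between red_jar and black_rack below 0.15 m and z of red_jar in the frame of black_rack below 0.06 m and linear speed of red_jar above 0.6 m/s) or (horizontal distance between green_jar and black_rack below 0.15 m and z of green_jar in the frame of black_rack below 0.06 m and linear speed of green_jar above 0.6 m/s) or (horizontal distance between brown_jar and black_rack below 0.15 m and z of brown_jar in the frame of black_rack below 0.06 m and linear speed of brown_jar above 0.6 m/s)).
It also fails if it takes over 102 s, if anything falls off the work surface, if the arm or the gripper's body presses on something with over 40 N, if the wrist force passes 120 N, or if a joint passes its speed limit or range.

## Working session

There is one attempt and no reset: what is moved stays moved. The work goes in short steps, Python scripts to look and compute and a shell command to move; the robot and the scene stay as the last step left them, time stands still between calls to the robot, and variables do not carry over. Pictures are saved under pics/ and viewed, at most 14 in all, crops included, and the job is handed in when it is done.

```bash
ls; mkdir -p pics; python3 - <<'E'
from plant import ctrl, optics
import cv2
for n in ("top","side","wrist"):
    c=optics.read_camera(n); cv2.imwrite(f"pics/{n}0.png",c["color"]); print(n,c["K"].round(1).tolist(),c["R"].round(3).tolist(),c["t"].round(3).tolist())
print(ctrl.get_state())
E
```

```text
pics
top [[426.4, 0.0, 318.2], [0.0, 426.4, 200.3], [0.0, 0.0, 1.0]] [[0.027, -1.0, -0.01], [-0.982, -0.024, -0.186], [0.186, 0.015, -0.982]] [0.146, 0.535, 0.939]
side [[492.1, 0.0, 321.4], [0.0, 492.1, 198.8], [0.0, 0.0, 1.0]] [[-0.974, 0.227, -0.007], [0.184, 0.77, -0.61], [-0.134, -0.596, -0.792]] [0.478, -0.2, 1.189]
wrist [[327.5, 0.0, 317.8], [0.0, 327.5, 197.0], [0.0, 0.0, 1.0]] [[0.294, 0.956, -0.002], [0.918, -0.282, 0.278], [0.265, -0.083, -0.961]] [-0.674, -0.036, 0.379]
{'time': 0.15, 'qpos': array([ 1.12200638e+00,  2.87023102e-01,  1.57783612e+00,  6.88872442e-06,
        1.27857477e+00, -1.50014283e-01]), 'dq': array([ 0.00130736, -0.00450955, -0.00312615, -0.0012343 , -0.00153529,
       -0.00118689]), 'joint_efforts': array([ 6.65811131e-04, -4.06605828e+01, -2.93139571e+01, -1.73945705e-04,
        4.01619152e-03,  1.71811774e-05]), 'eef_pos': array([0.19844537, 0.64464447, 0.23022678]), 'tcp_rot': array([ 1.48833730e-01,  9.88861807e-01, -8.78741412e-04, -2.74701968e-04]), 'contact_force': array([ 0.41702489,  0.99841061, -0.03654459]), 'wrist_torque': array([-0.02741209, -0.04903726, -0.02845526]), 'finger_force': 0.0, 'opening': 1.0015946057140692}
```

View pics/top0.png

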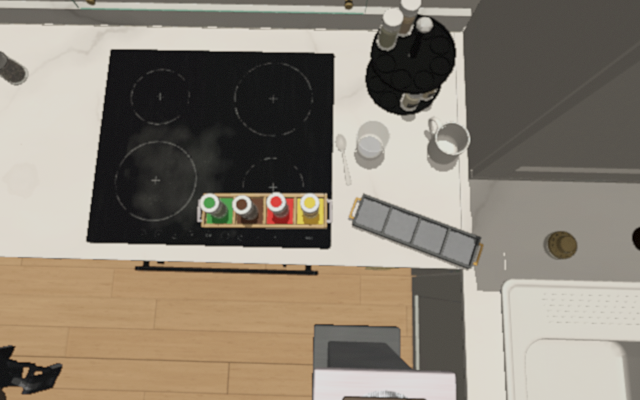

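View pics/side0.png

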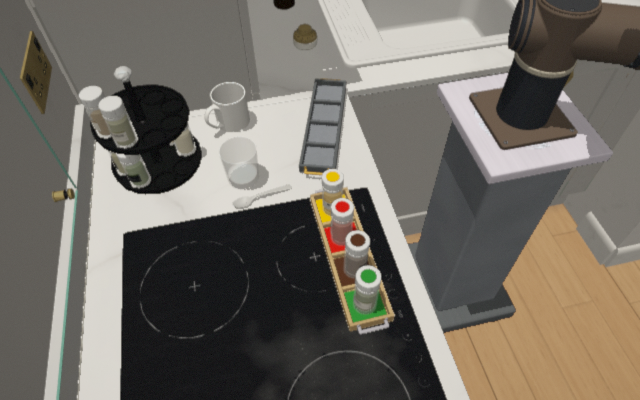

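The oak order, left to right, is green (213,200), brown (245,205), red (277,203), yellow (310,203) in the top view. The black rack runs from (357,208) to (478,250), empty. So the black rack must read yellow, red, brown, green from left to right. Next I measure.

```bash
cat > h.py <<'E'
import cv2, numpy as np
from plant import ctrl, optics
from scipy.spatial.transform import Rotation as Ro
def ray(c,p):
    R,t=np.array(c["R"]),np.array(c["t"]); return -R.T@t, R.T@np.linalg.inv(c["K"])@[p[0],p[1],1]
def plane(c,p,z):
    o,d=ray(c,p); return o+d*(z-o[2])/d[2]
def tri(c1,p1,c2,p2):
    o1,d1=ray(c1,p1);o2,d2=ray(c2,p2)
    s=np.linalg.lstsq(np.c_[d1,-d2],o2-o1,rcond=None)[0]
    return (o1+d1*s[0]+o2+d2*s[1])/2, np.linalg.norm(o1+d1*s[0]-o2-d2*s[1])
def blobs(m,amin=10):
    n,l,s,ce=cv2.connectedComponentsWithStats(m.astype(np.uint8)); return [(ce[i].round(1).tolist(),int(s[i,4]),s[i,:4].tolist()) for i in range(1,n) if s[i,4]>=amin]
def go(x,y,z,ang):
    """shift (tool mm) and rz (deg) from the present pose to TCP x,y,z, tool-y heading ang, pointing down"""
    s=ctrl.get_state(); R=Ro.from_quat(s["tcp_rot"])
    G=Ro.from_matrix(np.c_[[np.sin(ang),-np.cos(ang),0],[np.cos(ang),np.sin(ang),0],[0,0,-1]])
    w=np.array([x,y,z])-s["eef_pos"]
    print("t",s["time"],"now",s["eef_pos"].round(4),"shift tool mm",(R.inv().apply(w)*1e3).round(1),"in goal axes",(G.inv().apply(w)*1e3).round(1),"rot deg",np.degrees((R.inv()*G).as_rotvec()).round(2),"open",round(s["opening"],3))
E
python3 - <<'E'
from h import *
T=optics.read_camera("top");S=optics.read_camera("side")
def show(name,box):
    im=cv2.imread(f"pics/{name}0.png"); x,y,w,h=box; c=cv2.resize(im[y:y+h,x:x+w],None,fx=4,fy=4,interpolation=cv2.INTER_CUBIC); return c
cv2.imwrite("pics/zt.png",show("top",(190,180,150,65))[:, :]); 
a=show("top",(190,175,150,70)); b=show("top",(335,185,150,80)); cv2.imwrite("pics/zoom.png",np.vstack([a,b]))
cv2.imwrite("pics/zs.png",show("side",(295,70,120,145))); cv2.imwrite("pics/zs2.png",show("side",(295,160,120,145)))
# white lids
for n,c,box in (("top",T,(195,185,130,50)),("side",S,(310,160,80,145))):
    im=c["color"]; x,y,w,h=box; hsv=cv2.cvtColor(im,cv2.COLOR_BGR2HSV)[y:y+h,x:x+w]
    m=(hsv[...,1]<50)&(hsv[...,2]>170); print(n,[((bb[0][0]+x,bb[0][1]+y),bb[1],bb[2]) for bb in blobs(m)])
E
```

```text
top [((207.2, 203.9), 220, [3, 9, 21, 28]), ((275.5, 201.6), 175, [71, 8, 20, 18]), ((309.1, 202.3), 172, [105, 9, 19, 18]), ((241.1, 204.0), 181, [37, 10, 19, 19])]
side [((359.7, 185.1), 2040, [0, 0, 80, 84]), ((341.9, 207.6), 193, [21, 38, 23, 19]), ((357.3, 240.5), 227, [36, 70, 24, 21]), ((368.0, 276.9), 272, [46, 106, 25, 22])]
```

View pics/zoom.png

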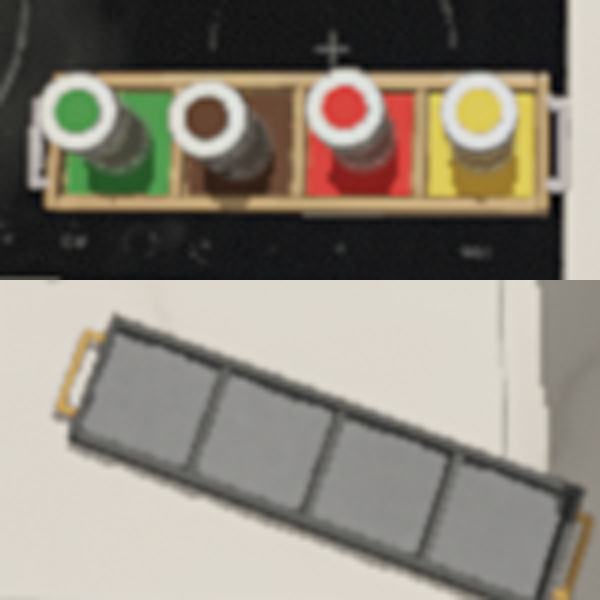

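View pics/zs2.png

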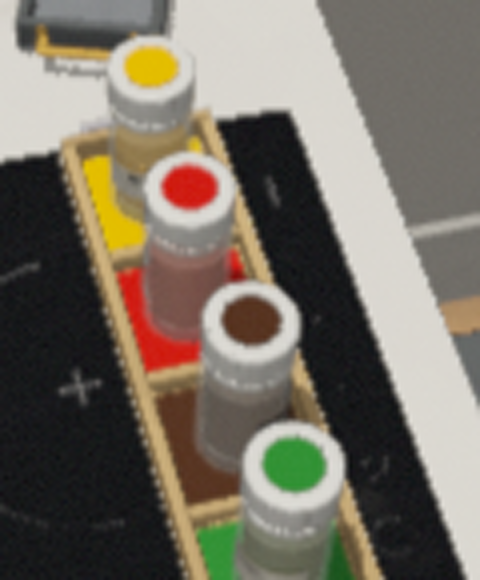

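View pics/zs.png

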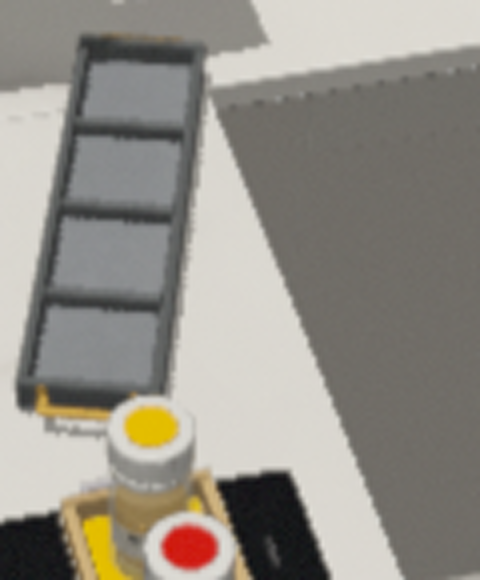

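The zooms confirm the order and show the lid dots clearly. The black wells' grey floors are cleanly separated, so I use dots and floors as features in both views.

```bash
python3 - <<'E'
from h import *
T=optics.read_camera("top");S=optics.read_camera("side")
dots={"green":((209.3,202.5),(368.5,276)),"brown":((241.8,204.5),(358,240.3)),"red":((276,201.8),(342.5,207)),"yellow":((309.5,202.8),(332.8,176.8))}
P={}
for n,(pt,ps) in dots.items():
    X,e=tri(T,pt,S,ps); print(n,"tri",X.round(4),"err",round(e,4),"top@.117",plane(T,pt,.117)[:2].round(4),"side@.117",plane(S,ps,.117)[:2].round(4))
for n,c,(x,y,w,h) in (("top",T,(340,185,150,85)),("side",S,(298,78,55,92))):
    im=c["color"][y:y+h,x:x+w]; hsv=cv2.cvtColor(im,cv2.COLOR_BGR2HSV)
    m=((hsv[...,1]<60)&(hsv[...,2]>85)&(hsv[...,2]<165))
    m=cv2.erode(m.astype(np.uint8),np.ones((3,3)))
    for b in blobs(m,80):
        p=(b[0][0]+x,b[0][1]+y); print(n,p,b[1],plane(c,p,.011)[:2].round(4))
# rack tops: oak corners (top), z=.027+hob
z=lambda u,v:(190+u/4,175+v/4)
for p in [(53,73),(547,73),(547,205),(47,203)]: print("oak",plane(T,z(*p),.03)[:2].round(4))
print("cam",(-np.array(T["R"]).T@T["t"]).round(3))
E
```

```text
green tri [0.5062 0.3947 0.1208] err 0.0032 top@.117 [0.5083 0.395 ] side@.117 [0.504  0.3935]
brown tri [0.5038 0.3244 0.1194] err 0.0032 top@.117 [0.5057 0.3242] side@.117 [0.5019 0.3237]
red tri [0.5116 0.2507 0.12  ] err 0.0029 top@.117 [0.5135 0.2504] side@.117 [0.5097 0.2493]
yellow tri [0.5113 0.1783 0.1198] err 0.0027 top@.117 [0.5131 0.1779] side@.117 [0.5095 0.1767]
top (481.5, 220.2) 1212 [ 0.5004 -0.23  ]
top (399.5, 225.9) 2316 [ 0.4818 -0.0347]
top (457.5, 247.8) 732 [ 0.4332 -0.1707]
side (305.7, 83.9) 209 [ 0.4792 -0.2255]
side (330.8, 93.3) 384 [ 0.4258 -0.1754]
side (327.6, 113.3) 441 [ 0.4507 -0.1066]
side (323.9, 134.4) 494 [ 0.4758 -0.0393]
side (320.8, 156.9) 541 [0.4987 0.0276]
oak [0.5458 0.4351]
oak [0.5531 0.1407]
oak [0.4741 0.1388]
oak [0.4678 0.4326]
cam [0.347 0.146 1.023]
```

```bash
python3 - <<'E'
from h import *
T=optics.read_camera("top")
print("cab corner",plane(T,(470,180),0).round(3))
z=lambda u,v:(335+u/4,185+(v-280)/4)
for p in [(225,368),(190,468),(340,412),(306,510),(458,458),(422,556)]: print("div",plane(T,z(*p),.024)[:2].round(4))
go(.506,.394,.25,.02)
E
```

```text
cab corner [ 0.601 -0.21   0.   ]
div [ 0.5247 -0.0132]
div [0.4646 0.0076]
div [ 0.5    -0.0808]
div [ 0.4417 -0.06  ]
div [ 0.4745 -0.1494]
div [ 0.4167 -0.1268]Traceback (most recent call last):
  File "<stdin>", line 6, in <module>
  File "h.py", line 17, in go
    G=Ro.from_matrix(np.c_[[np.sin(ang),-np.cos(ang),0],[np.cos(ang),np.sin(ang),0],[0,0,-1]])
  File "scipy/spatial/transform/_rotation.pyx", line 1143, in scipy.spatial.transform._rotation.Rotation.from_matrix
ValueError: Non-positive determinant (left-handed or null coordinate frame) in rotation matrix 0: [[ 0.01999867  0.99980001  0.        ]
 [-0.99980001  0.01999867  0.        ]
 [ 0.          0.         -1.        ]].
```

```bash
sed -i 's/\[np.sin(ang),-np.cos(ang),0\]/[-np.sin(ang),np.cos(ang),0]/' h.py; python3 - <<'E'
from h import *
go(.506,.394,.25,.02)
E
```

```text
t 0.4 now [0.1986 0.645  0.2311] shift tool mm [-367.6 -149.4  -18.8] in goal axes [-257.1  302.3  -18.9] rot deg [-2.000e-02  1.000e-02  7.173e+01] open 0.998
```

```bash
python3 -m creep '[{"rz":7,"z":-2},{"rz":7,"z":-2},{"rz":7,"z":-2},{"rz":7,"z":-2},{"rz":7,"z":-2},{"rz":7,"z":-2},{"rz":7,"z":-2},{"rz":7,"z":-2},{"rz":7,"z":-2},{"rz":7,"z":-2}]'; python3 - <<'E'
from h import *
go(.511,.178,.22,.02)
E
```

```text
t 0.4 now [0.1986 0.645  0.2311] shift tool mm [-436.  -354.4   11.2] in goal axes [-473.2  302.9   11.1] rot deg [-2.000e-02  1.000e-02  7.173e+01] open 0.998$[0]: bad value
```

```bash
python3 -m creep '[{"x":0,"y":0,"z":-2,"rx":0,"ry":0,"rz":7,"grip":1},{"x":0,"y":0,"z":-2,"rx":0,"ry":0,"rz":7,"grip":1},{"x":0,"y":0,"z":-2,"rx":0,"ry":0,"rz":7,"grip":1},{"x":0,"y":0,"z":-2,"rx":0,"ry":0,"rz":7,"grip":1},{"x":0,"y":0,"z":-2,"rx":0,"ry":0,"rz":7,"grip":1},{"x":0,"y":0,"z":-2,"rx":0,"ry":0,"rz":7,"grip":1},{"x":0,"y":0,"z":-2,"rx":0,"ry":0,"rz":7,"grip":1},{"x":0,"y":0,"z":-2,"rx":0,"ry":0,"rz":7,"grip":1},{"x":0,"y":0,"z":-2,"rx":0,"ry":0,"rz":7,"grip":1},{"x":0,"y":0,"z":-2,"rx":0,"ry":0,"rz":7,"grip":1}]'; python3 - <<'E'
from h import *
go(.511,.178,.22,.02)
E
```

```text
time: 1.23
eef_pos: [0.1986, 0.6451, 0.2514]
tcp_rot: [0.691, 0.723, 0.0, 0.0]
contact_force: [0.7, 0.1, 0.2]
opening: 1.0
finger_force: 0.0
t 1.2333 now [0.1986 0.6451 0.2514] shift tool mm [-480.4  291.4   31.4] in goal axes [-473.2  303.    31.4] rot deg [0.   0.   1.39] open 1.0
```

```bash
python3 -m creep '[{"x":0,"y":0,"z":0,"rx":0,"ry":0,"rz":1.4,"grip":1},{"x":-25,"y":16,"z":1,"rx":0,"ry":0,"rz":0,"grip":1},{"x":-25,"y":16,"z":1,"rx":0,"ry":0,"rz":0,"grip":1},{"x":-25,"y":16,"z":1,"rx":0,"ry":0,"rz":0,"grip":1},{"x":-25,"y":16,"z":1,"rx":0,"ry":0,"rz":0,"grip":1},{"x":-25,"y":16,"z":1,"rx":0,"ry":0,"rz":0,"grip":1},{"x":-25,"y":16,"z":1,"rx":0,"ry":0,"rz":0,"grip":1},{"x":-25,"y":16,"z":1,"rx":0,"ry":0,"rz":0,"grip":1},{"x":-25,"y":16,"z":1,"rx":0,"ry":0,"rz":0,"grip":1},{"x":-25,"y":16,"z":1,"rx":0,"ry":0,"rz":0,"grip":1}]'
python3 -m creep '[{"x":-25,"y":16,"z":2,"rx":0,"ry":0,"rz":0,"grip":1},{"x":-25,"y":16,"z":2,"rx":0,"ry":0,"rz":0,"grip":1},{"x":-25,"y":16,"z":2,"rx":0,"ry":0,"rz":0,"grip":1},{"x":-25,"y":16,"z":2,"rx":0,"ry":0,"rz":0,"grip":1},{"x":-25,"y":16,"z":2,"rx":0,"ry":0,"rz":0,"grip":1},{"x":-25,"y":16,"z":2,"rx":0,"ry":0,"rz":0,"grip":1},{"x":-25,"y":16,"z":2,"rx":0,"ry":0,"rz":0,"grip":1},{"x":-25,"y":16,"z":2,"rx":0,"ry":0,"rz":0,"grip":1},{"x":-25,"y":16,"z":2,"rx":0,"ry":0,"rz":0,"grip":1},{"x":-23,"y":15,"z":2,"rx":0,"ry":0,"rz":0,"grip":1}]' | head -2
python3 - <<'E'
from h import *
go(.511,.178,.22,.02)
w=optics.read_camera("wrist"); cv2.imwrite("pics/w1.png",w["color"])
E
```

```text
time: 2.07
eef_pos: [0.349, 0.4226, 0.2424]
tcp_rot: [0.697, 0.717, 0.0, 0.0]
contact_force: [0.7, -0.5, 0.5]
opening: 0.998
finger_force: 0.0
time: 2.9
eef_pos: [0.5145, 0.1785, 0.2224]
t 2.9 now [0.5145 0.1785 0.2224] shift tool mm [-0.4 -3.5  2.4] in goal axes [-0.5 -3.5  2.4] rot deg [0.03 0.   0.45] open 0.997
```

View pics/w1.png

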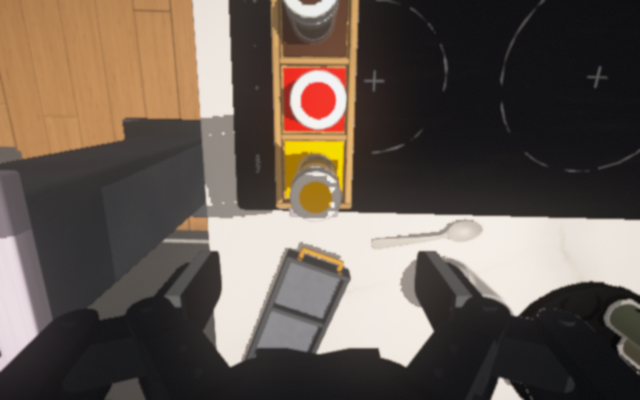

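The wrist view shows the yellow jar's dot at (316,197), the red dot at (318,100), and black wells at (307,287) and (287,333). I cast these onto their planes.

```bash
python3 - <<'E'
from h import *
w=optics.read_camera("wrist")
for p in ((316,197),(318,100)): print(plane(w,p,.119).round(4))
for p in ((307,287),(287,333),(296,319)): print(plane(w,p,.011 if p[1]!=319 else .024).round(4))
hsv=cv2.cvtColor(w["color"],cv2.COLOR_BGR2HSV)
for n,lo,hi in (("yel",(18,120,80),(35,255,255)),("red",(172,150,60),(180,255,255)),("red0",(0,150,60),(8,255,255))):
    m=cv2.inRange(hsv,lo,hi); print(n,blobs(m,40))
E
```

```text
[0.5154 0.1746 0.119 ]
[0.5151 0.2471 0.119 ]
[0.5077 0.0284 0.011 ]
[ 0.4832 -0.0387  0.011 ]
[ 0.4953 -0.0078  0.024 ]
yel [([274.9, 128.9], 53, [274, 114, 3, 28]), ([346.6, 163.4], 159, [345, 130, 4, 68]), ([310.1, 154.3], 1944, [280, 136, 63, 60]), ([312.0, 192.6], 822, [296, 177, 33, 32]), ([318.9, 253.7], 196, [297, 245, 44, 23])]
red []
red0 [([298.8, 100.9], 949, [280, 62, 62, 66]), ([336.3, 68.7], 187, [321, 63, 23, 20]), ([314.2, 94.3], 968, [298, 77, 34, 36])]
```

```bash
python3 -m creep '[{"x":0,"y":-2,"z":18,"rx":0,"ry":0,"rz":0.4,"grip":1},{"x":0,"y":0,"z":18,"rx":0,"ry":0,"rz":0,"grip":1},{"x":0,"y":0,"z":18,"rx":0,"ry":0,"rz":0,"grip":1},{"x":0,"y":0,"z":18,"rx":0,"ry":0,"rz":0,"grip":1},{"x":0,"y":0,"z":18,"rx":0,"ry":0,"rz":0,"grip":1},{"x":0,"y":0,"z":18,"rx":0,"ry":0,"rz":0,"grip":1},{"x":0,"y":0,"z":18,"rx":0,"ry":0,"rz":0,"grip":1},{"x":0,"y":0,"z":12,"rx":0,"ry":0,"rz":0,"grip":1},{"x":0,"y":0,"z":10,"rx":0,"ry":0,"rz":0,"grip":1},{"x":0,"y":0,"z":2,"rx":0,"ry":0,"rz":0,"grip":1}]' 40
python3 -m creep '[{"x":0,"y":0,"z":0,"rx":0,"ry":0,"rz":0,"grip":0.3},{"x":0,"y":0,"z":0,"rx":0,"ry":0,"rz":0,"grip":0.3},{"x":0,"y":0,"z":0,"rx":0,"ry":0,"rz":0,"grip":0.3},{"x":0,"y":0,"z":0,"rx":0,"ry":0,"rz":0,"grip":0.3},{"x":0,"y":0,"z":0,"rx":0,"ry":0,"rz":0,"grip":0.3},{"x":0,"y":0,"z":0,"rx":0,"ry":0,"rz":0,"grip":0.3},{"x":0,"y":0,"z":0,"rx":0,"ry":0,"rz":0,"grip":0.3},{"x":0,"y":0,"z":0,"rx":0,"ry":0,"rz":0,"grip":0.3},{"x":0,"y":0,"z":0,"rx":0,"ry":0,"rz":0,"grip":0.3},{"x":0,"y":0,"z":0,"rx":0,"ry":0,"rz":0,"grip":0.3}]' 40
```

```text
time: 3.83
eef_pos: [0.5104, 0.1802, 0.0705]
tcp_rot: [0.7, 0.714, -0.001, -0.001]
contact_force: [-0.9, -0.0, -0.7]
opening: 1.002
finger_force: 0.0
time: 4.67
eef_pos: [0.5128, 0.1802, 0.0737]
tcp_rot: [0.7, 0.714, 0.001, 0.001]
contact_force: [-1.2, -0.3, 5.9]
opening: 0.459
finger_force: 40.4
```

```bash
python3 -m creep '[{"x":0,"y":0,"z":-8,"rx":0,"ry":0,"rz":0,"grip":0.3},{"x":0,"y":0,"z":-16,"rx":0,"ry":0,"rz":0,"grip":0.3},{"x":0,"y":0,"z":-16,"rx":0,"ry":0,"rz":0,"grip":0.3},{"x":0,"y":0,"z":-16,"rx":0,"ry":0,"rz":0,"grip":0.3},{"x":0,"y":0,"z":-16,"rx":0,"ry":0,"rz":0,"grip":0.3},{"x":0,"y":0,"z":-14,"rx":0,"ry":0,"rz":5,"grip":0.3},{"x":0,"y":0,"z":-12,"rx":0,"ry":0,"rz":6,"grip":0.3},{"x":0,"y":0,"z":-8,"rx":0,"ry":0,"rz":6,"grip":0.3},{"x":0,"y":0,"z":-4,"rx":0,"ry":0,"rz":4,"grip":0.3},{"x":0,"y":0,"z":0,"rx":0,"ry":0,"rz":0,"grip":0.3}]'
python3 - <<'E'
from h import *
go(.5036,.0296,.15,-.346)
E
```

```text
time: 5.5
eef_pos: [0.5119, 0.1801, 0.1832]
tcp_rot: [0.819, 0.574, 0.001, 0.0]
contact_force: [-0.0, 0.4, -2.3]
opening: 0.457
finger_force: 40.3
t 5.5 now [0.5119 0.1801 0.1832] shift tool mm [-144.3   43.6   33.2] in goal axes [-144.4   43.2   33.2] rot deg [ 0.06 -0.04 -0.16] open 0.457
```

```bash
python3 -m creep '[{"x":-8,"y":2,"z":2,"rx":0,"ry":0,"rz":0,"grip":0.3},{"x":-17,"y":5,"z":4,"rx":0,"ry":0,"rz":0,"grip":0.3},{"x":-20,"y":6,"z":4,"rx":0,"ry":0,"rz":0,"grip":0.3},{"x":-20,"y":6,"z":4,"rx":0,"ry":0,"rz":0,"grip":0.3},{"x":-20,"y":6,"z":4,"rx":0,"ry":0,"rz":0,"grip":0.3},{"x":-20,"y":6,"z":4,"rx":0,"ry":0,"rz":0,"grip":0.3},{"x":-18,"y":6,"z":4,"rx":0,"ry":0,"rz":0,"grip":0.3},{"x":-14,"y":4,"z":4,"rx":0,"ry":0,"rz":0,"grip":0.3},{"x":-7,"y":2,"z":2,"rx":0,"ry":0,"rz":0,"grip":0.3},{"x":0,"y":0,"z":0,"rx":0,"ry":0,"rz":0,"grip":0.3}]'
python3 - <<'E'
from h import *
go(.5036,.0296,.066,-.346)
w=optics.read_camera("wrist"); s=optics.read_camera("side")
cv2.imwrite("pics/ws2.png",np.vstack([cv2.resize(w["color"],(480,300)),cv2.resize(s["color"][60:210,230:470],(480,300),interpolation=cv2.INTER_CUBIC)]))
E
```

```text
time: 6.33
eef_pos: [0.502, 0.0286, 0.1488]
tcp_rot: [0.819, 0.574, -0.001, -0.001]
contact_force: [1.0, -0.9, -1.3]
opening: 0.462
finger_force: 40.3
t 6.3333 now [0.502  0.0286 0.1488] shift tool mm [ 1.5  1.5 82.8] in goal axes [ 1.5  1.2 82.8] rot deg [-0.16  0.05 -0.16] open 0.462
```

View pics/ws2.png

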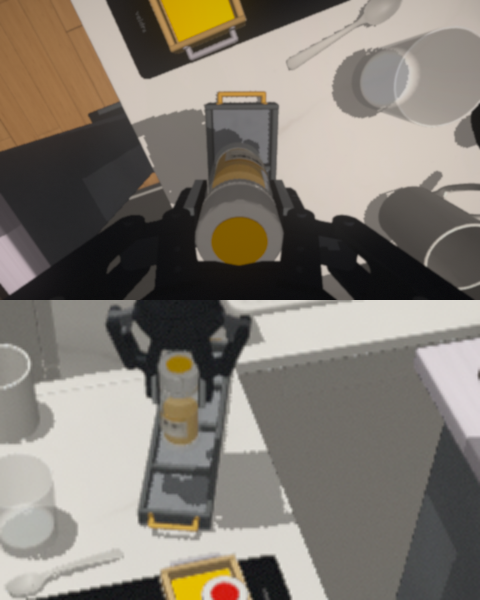

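The jar is held upright, and in the wrist view it is centred on the rack's axis (rack end at (242,105) in the half-picture). I lower it, slowing at the end.

```bash
python3 - <<'E'
from h import *
w=optics.read_camera("wrist"); print(plane(w,(242/.75,104/.75),.027))
E
python3 -m creep '[{"x":1.5,"y":1,"z":10,"rx":0,"ry":0,"rz":0,"grip":0.3},{"x":0,"y":0,"z":14,"rx":0,"ry":0,"rz":0,"grip":0.3},{"x":0,"y":0,"z":14,"rx":0,"ry":0,"rz":0,"grip":0.3},{"x":0,"y":0,"z":12,"rx":0,"ry":0,"rz":0,"grip":0.3},{"x":0,"y":0,"z":10,"rx":0,"ry":0,"rz":0,"grip":0.3},{"x":0,"y":0,"z":8,"rx":0,"ry":0,"rz":0,"grip":0.3},{"x":0,"y":0,"z":5,"rx":0,"ry":0,"rz":0,"grip":0.3},{"x":0,"y":0,"z":3,"rx":0,"ry":0,"rz":0,"grip":0.3},{"x":0,"y":0,"z":2,"rx":0,"ry":0,"rz":0,"grip":0.3},{"x":0,"y":0,"z":0,"rx":0,"ry":0,"rz":0,"grip":0.3}]'
```

```text
[0.5205537  0.06898936 0.027     ]
time: 7.32
eef_pos: [0.5048, 0.031, 0.0723]
tcp_rot: [0.819, 0.574, 0.0, 0.0]
contact_force: [-0.5, -0.6, -1.0]
opening: 0.462
finger_force: 40.3
```

```bash
python3 -m creep '[{"x":0,"y":0,"z":1.5,"rx":0,"ry":0,"rz":0,"grip":0.3},{"x":0,"y":0,"z":1.5,"rx":0,"ry":0,"rz":0,"grip":0.3},{"x":0,"y":0,"z":1,"rx":0,"ry":0,"rz":0,"grip":0.3},{"x":0,"y":0,"z":1,"rx":0,"ry":0,"rz":0,"grip":0.3},{"x":0,"y":0,"z":1,"rx":0,"ry":0,"rz":0,"grip":0.3},{"x":0,"y":0,"z":0.5,"rx":0,"ry":0,"rz":0,"grip":0.3},{"x":0,"y":0,"z":0.5,"rx":0,"ry":0,"rz":0,"grip":0.3},{"x":0,"y":0,"z":0,"rx":0,"ry":0,"rz":0,"grip":0.3},{"x":0,"y":0,"z":0,"rx":0,"ry":0,"rz":0,"grip":0.3},{"x":0,"y":0,"z":0,"rx":0,"ry":0,"rz":0,"grip":0.3}]'
```

```text
time: 8.15
eef_pos: [0.5047, 0.031, 0.0654]
tcp_rot: [0.819, 0.574, 0.0, 0.0]
contact_force: [-0.2, -0.0, -1.6]
opening: 0.457
finger_force: 40.3
```

No contact yet; a few more millimetres.

```bash
python3 -m creep '[{"x":0,"y":0,"z":0.5,"rx":0,"ry":0,"rz":0,"grip":0.3},{"x":0,"y":0,"z":0.5,"rx":0,"ry":0,"rz":0,"grip":0.3},{"x":0,"y":0,"z":0.5,"rx":0,"ry":0,"rz":0,"grip":0.3},{"x":0,"y":0,"z":0.5,"rx":0,"ry":0,"rz":0,"grip":0.3},{"x":0,"y":0,"z":0.5,"rx":0,"ry":0,"rz":0,"grip":0.3},{"x":0,"y":0,"z":0.5,"rx":0,"ry":0,"rz":0,"grip":0.3},{"x":0,"y":0,"z":0,"rx":0,"ry":0,"rz":0,"grip":0.3},{"x":0,"y":0,"z":0,"rx":0,"ry":0,"rz":0,"grip":0.3},{"x":0,"y":0,"z":0,"rx":0,"ry":0,"rz":0,"grip":0.3},{"x":0,"y":0,"z":0,"rx":0,"ry":0,"rz":0,"grip":0.3}]'
```

```text
time: 8.98
eef_pos: [0.505, 0.0311, 0.0648]
tcp_rot: [0.819, 0.574, -0.0, -0.0]
contact_force: [-5.5, 1.2, 13.0]
opening: 0.462
finger_force: 41.1
```

Contact felt (13 N at TCP z 0.065). Release and rise.

```bash
python3 -m creep '[{"x":0,"y":0,"z":-1,"rx":0,"ry":0,"rz":0,"grip":0.3},{"x":0,"y":0,"z":-1,"rx":0,"ry":0,"rz":0,"grip":0.48},{"x":0,"y":0,"z":0,"rx":0,"ry":0,"rz":0,"grip":0.55},{"x":0,"y":0,"z":0,"rx":0,"ry":0,"rz":0,"grip":0.65},{"x":0,"y":0,"z":0,"rx":0,"ry":0,"rz":0,"grip":0.8},{"x":0,"y":0,"z":0,"rx":0,"ry":0,"rz":0,"grip":1},{"x":0,"y":0,"z":0,"rx":0,"ry":0,"rz":0,"grip":1},{"x":0,"y":0,"z":0,"rx":0,"ry":0,"rz":0,"grip":1},{"x":0,"y":0,"z":0,"rx":0,"ry":0,"rz":0,"grip":1},{"x":0,"y":0,"z":0,"rx":0,"ry":0,"rz":0,"grip":1}]'
python3 -m creep '[{"x":0,"y":0,"z":-8,"rx":0,"ry":0,"rz":0,"grip":1},{"x":0,"y":0,"z":-16,"rx":0,"ry":0,"rz":0,"grip":1},{"x":0,"y":0,"z":-16,"rx":0,"ry":0,"rz":0,"grip":1},{"x":0,"y":0,"z":-16,"rx":0,"ry":0,"rz":0,"grip":1},{"x":0,"y":0,"z":-16,"rx":0,"ry":0,"rz":0,"grip":1},{"x":0,"y":0,"z":-16,"rx":0,"ry":0,"rz":0,"grip":1},{"x":0,"y":0,"z":-16,"rx":0,"ry":0,"rz":0,"grip":1},{"x":0,"y":0,"z":-8,"rx":0,"ry":0,"rz":0,"grip":1},{"x":0,"y":0,"z":-4,"rx":0,"ry":0,"rz":0,"grip":1},{"x":0,"y":0,"z":0,"rx":0,"ry":0,"rz":0,"grip":1}]'
python3 - <<'E'
from h import *
go(.512,.251,.185,.02)
w=optics.read_camera("wrist"); s=optics.read_camera("side")
cv2.imwrite("pics/ws3.png",np.vstack([cv2.resize(w["color"],(480,300)),cv2.resize(s["color"][60:210,230:470],(480,300),interpolation=cv2.INTER_CUBIC)]))
E
```

```text
time: 9.82
eef_pos: [0.5046, 0.031, 0.0643]
tcp_rot: [0.819, 0.574, -0.0, -0.0]
contact_force: [-0.3, -0.4, 0.8]
opening: 0.997
finger_force: 0.0
time: 10.65
eef_pos: [0.5051, 0.031, 0.1814]
tcp_rot: [0.819, 0.574, 0.001, 0.001]
contact_force: [0.0, 0.0, -0.6]
opening: 0.999
finger_force: 0.0
t 10.65 now [0.5051 0.031  0.1814] shift tool mm [209.2 -68.5  -3.6] in goal axes [219.8  11.3  -3.6] rot deg [  0.12  -0.   -21.06] open 0.999
```

View pics/ws3.png

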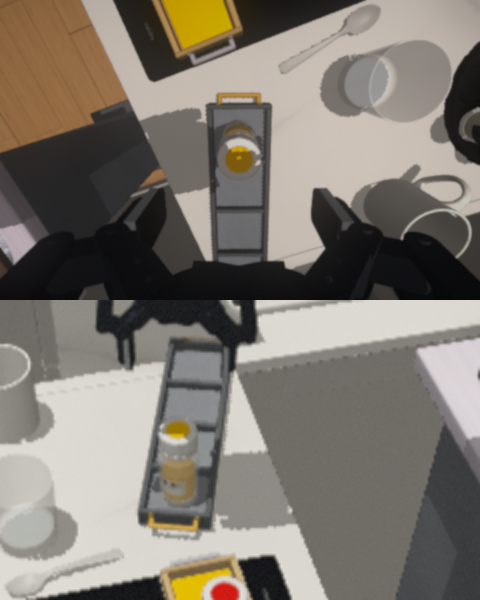

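Yellow stands upright, centred in the leftmost black well. On to red.

```bash
python3 -m creep '[{"x":14,"y":-4.5,"z":0,"rx":0,"ry":0,"rz":0,"grip":1},{"x":24,"y":-8,"z":0,"rx":0,"ry":0,"rz":0,"grip":1},{"x":28,"y":-9,"z":0,"rx":0,"ry":0,"rz":0,"grip":1},{"x":28,"y":-9,"z":0,"rx":0,"ry":0,"rz":0,"grip":1},{"x":28,"y":-9,"z":0,"rx":0,"ry":0,"rz":0,"grip":1},{"x":28,"y":-9,"z":0,"rx":0,"ry":0,"rz":0,"grip":1},{"x":24,"y":-8,"z":0,"rx":0,"ry":0,"rz":0,"grip":1},{"x":20,"y":-7,"z":0,"rx":0,"ry":0,"rz":-7,"grip":1},{"x":14,"y":0,"z":0,"rx":0,"ry":0,"rz":-7,"grip":1},{"x":0,"y":0,"z":0,"rx":0,"ry":0,"rz":-7,"grip":1}]'
python3 - <<'E'
from h import *
go(.512,.251,.0735,.02)
E
```

```text
time: 11.58
eef_pos: [0.5133, 0.251, 0.1787]
tcp_rot: [0.697, 0.717, -0.001, -0.001]
contact_force: [0.6, 0.1, 0.7]
opening: 1.001
finger_force: 0.0
t 11.5833 now [0.5133 0.251  0.1787] shift tool mm [  0.   -1.1 105.2] in goal axes [  0.   -1.3 105.2] rot deg [-0.14 -0.01  0.44] open 1.001
```

```bash
python3 -m creep '[{"x":0,"y":-1,"z":8,"rx":0,"ry":0,"rz":0.4,"grip":1},{"x":0,"y":0,"z":16,"rx":0,"ry":0,"rz":0,"grip":1},{"x":0,"y":0,"z":16,"rx":0,"ry":0,"rz":0,"grip":1},{"x":0,"y":0,"z":16,"rx":0,"ry":0,"rz":0,"grip":1},{"x":0,"y":0,"z":16,"rx":0,"ry":0,"rz":0,"grip":1},{"x":0,"y":0,"z":14,"rx":0,"ry":0,"rz":0,"grip":1},{"x":0,"y":0,"z":10,"rx":0,"ry":0,"rz":0,"grip":1},{"x":0,"y":0,"z":6,"rx":0,"ry":0,"rz":0,"grip":1},{"x":0,"y":0,"z":3,"rx":0,"ry":0,"rz":0,"grip":1},{"x":0,"y":0,"z":0,"rx":0,"ry":0,"rz":0,"grip":1}]' 40
python3 -m creep '[{"x":0,"y":0,"z":0,"rx":0,"ry":0,"rz":0,"grip":0.3},{"x":0,"y":0,"z":0,"rx":0,"ry":0,"rz":0,"grip":0.3},{"x":0,"y":0,"z":0,"rx":0,"ry":0,"rz":0,"grip":0.3},{"x":0,"y":0,"z":0,"rx":0,"ry":0,"rz":0,"grip":0.3},{"x":0,"y":0,"z":0,"rx":0,"ry":0,"rz":0,"grip":0.3},{"x":0,"y":0,"z":0,"rx":0,"ry":0,"rz":0,"grip":0.3},{"x":0,"y":0,"z":0,"rx":0,"ry":0,"rz":0,"grip":0.3},{"x":0,"y":0,"z":0,"rx":0,"ry":0,"rz":0,"grip":0.3},{"x":0,"y":0,"z":0,"rx":0,"ry":0,"rz":0,"grip":0.3},{"x":0,"y":0,"z":0,"rx":0,"ry":0,"rz":0,"grip":0.3}]' 40
python3 -m creep '[{"x":0,"y":0,"z":-8,"rx":0,"ry":0,"rz":0,"grip":0.3},{"x":0,"y":0,"z":-16,"rx":0,"ry":0,"rz":0,"grip":0.3},{"x":0,"y":0,"z":-18,"rx":0,"ry":0,"rz":0,"grip":0.3},{"x":0,"y":0,"z":-18,"rx":0,"ry":0,"rz":0,"grip":0.3},{"x":0,"y":0,"z":-18,"rx":0,"ry":0,"rz":0,"grip":0.3},{"x":0,"y":0,"z":-18,"rx":0,"ry":0,"rz":5,"grip":0.3},{"x":0,"y":0,"z":-18,"rx":0,"ry":0,"rz":6,"grip":0.3},{"x":0,"y":0,"z":-12,"rx":0,"ry":0,"rz":6,"grip":0.3},{"x":0,"y":0,"z":-6,"rx":0,"ry":0,"rz":4,"grip":0.3},{"x":0,"y":0,"z":0,"rx":0,"ry":0,"rz":0,"grip":0.3}]'
python3 - <<'E'
from h import *
go(.4802,-.0370,.2,-.346)
E
```

```text
time: 12.42
eef_pos: [0.5127, 0.2484, 0.0745]
tcp_rot: [0.703, 0.711, -0.001, -0.0]
contact_force: [-0.2, 0.4, 0.3]
opening: 1.002
finger_force: 0.0
time: 13.25
eef_pos: [0.5135, 0.2489, 0.0763]
tcp_rot: [0.703, 0.711, 0.0, 0.0]
contact_force: [-0.9, 0.6, 6.0]
opening: 0.462
finger_force: 40.4
time: 14.08
eef_pos: [0.5139, 0.2489, 0.2091]
tcp_rot: [0.821, 0.571, 0.002, 0.001]
contact_force: [-0.2, 0.7, -1.2]
opening: 0.461
finger_force: 40.3
t 14.0833 now [0.5139 0.2489 0.2091] shift tool mm [-279.7   67.9    8.8] in goal axes [-280.4   65.2    9.1] rot deg [ 0.17 -0.11 -0.56] open 0.461
```

```bash
python3 -m creep '[{"x":-12,"y":3,"z":0,"rx":0,"ry":0,"rz":-0.5,"grip":0.3},{"x":-24,"y":6,"z":0,"rx":0,"ry":0,"rz":0,"grip":0.3},{"x":-34,"y":8,"z":0,"rx":0,"ry":0,"rz":0,"grip":0.3},{"x":-36,"y":9,"z":0,"rx":0,"ry":0,"rz":0,"grip":0.3},{"x":-36,"y":9,"z":0,"rx":0,"ry":0,"rz":0,"grip":0.3},{"x":-36,"y":8,"z":0,"rx":0,"ry":0,"rz":0,"grip":0.3},{"x":-36,"y":8,"z":0,"rx":0,"ry":0,"rz":0,"grip":0.3},{"x":-32,"y":7,"z":0,"rx":0,"ry":0,"rz":0,"grip":0.3},{"x":-22,"y":5,"z":0,"rx":0,"ry":0,"rz":0,"grip":0.3},{"x":-12,"y":3,"z":0,"rx":0,"ry":0,"rz":0,"grip":0.3}]'
python3 -m creep '[{"x":0,"y":0,"z":0,"rx":0,"ry":0,"rz":0,"grip":0.3},{"x":0,"y":0,"z":8,"rx":0,"ry":0,"rz":0,"grip":0.3},{"x":0,"y":0,"z":14,"rx":0,"ry":0,"rz":0,"grip":0.3},{"x":0,"y":0,"z":14,"rx":0,"ry":0,"rz":0,"grip":0.3},{"x":0,"y":0,"z":14,"rx":0,"ry":0,"rz":0,"grip":0.3},{"x":0,"y":0,"z":14,"rx":0,"ry":0,"rz":0,"grip":0.3},{"x":0,"y":0,"z":10,"rx":0,"ry":0,"rz":0,"grip":0.3},{"x":0,"y":0,"z":6,"rx":0,"ry":0,"rz":0,"grip":0.3},{"x":0,"y":0,"z":0,"rx":0,"ry":0,"rz":0,"grip":0.3},{"x":0,"y":0,"z":0,"rx":0,"ry":0,"rz":0,"grip":0.3}]'
python3 - <<'E'
from h import *
go(.4802,-.0371,.0675,-.346)
E
```

```text
time: 14.92
eef_pos: [0.479, -0.0395, 0.2061]
tcp_rot: [0.818, 0.575, -0.001, -0.0]
contact_force: [-1.1, -0.1, -1.5]
opening: 0.465
finger_force: 40.3
time: 15.75
eef_pos: [0.4802, -0.0366, 0.1271]
tcp_rot: [0.818, 0.575, -0.0, -0.0]
contact_force: [-0.1, 0.2, -0.9]
opening: 0.465
finger_force: 40.3
t 15.75 now [ 0.4802 -0.0366  0.1271] shift tool mm [-0.4  0.2 59.6] in goal axes [-0.4  0.2 59.6] rot deg [-0.03 -0.    0.06] open 0.465
```

```bash
python3 -m creep '[{"x":0,"y":0,"z":8,"rx":0,"ry":0,"rz":0,"grip":0.3},{"x":0,"y":0,"z":12,"rx":0,"ry":0,"rz":0,"grip":0.3},{"x":0,"y":0,"z":12,"rx":0,"ry":0,"rz":0,"grip":0.3},{"x":0,"y":0,"z":9,"rx":0,"ry":0,"rz":0,"grip":0.3},{"x":0,"y":0,"z":6,"rx":0,"ry":0,"rz":0,"grip":0.3},{"x":0,"y":0,"z":4,"rx":0,"ry":0,"rz":0,"grip":0.3},{"x":0,"y":0,"z":3,"rx":0,"ry":0,"rz":0,"grip":0.3},{"x":0,"y":0,"z":2,"rx":0,"ry":0,"rz":0,"grip":0.3},{"x":0,"y":0,"z":1,"rx":0,"ry":0,"rz":0,"grip":0.3},{"x":0,"y":0,"z":0,"rx":0,"ry":0,"rz":0,"grip":0.3}]'
python3 -m creep '[{"x":0,"y":0,"z":0.5,"rx":0,"ry":0,"rz":0,"grip":0.3},{"x":0,"y":0,"z":0.5,"rx":0,"ry":0,"rz":0,"grip":0.3},{"x":0,"y":0,"z":0.5,"rx":0,"ry":0,"rz":0,"grip":0.3},{"x":0,"y":0,"z":0.5,"rx":0,"ry":0,"rz":0,"grip":0.3},{"x":0,"y":0,"z":0.5,"rx":0,"ry":0,"rz":0,"grip":0.3},{"x":0,"y":0,"z":0.5,"rx":0,"ry":0,"rz":0,"grip":0.3},{"x":0,"y":0,"z":0.5,"rx":0,"ry":0,"rz":0,"grip":0.3},{"x":0,"y":0,"z":0,"rx":0,"ry":0,"rz":0,"grip":0.3},{"x":0,"y":0,"z":0,"rx":0,"ry":0,"rz":0,"grip":0.3},{"x":0,"y":0,"z":0,"rx":0,"ry":0,"rz":0,"grip":0.3}]'
```

```text
time: 16.58
eef_pos: [0.4804, -0.0371, 0.0705]
tcp_rot: [0.818, 0.575, 0.0, 0.0]
contact_force: [0.3, 0.1, -0.9]
opening: 0.464
finger_force: 40.3
time: 17.42
eef_pos: [0.4803, -0.0371, 0.0674]
tcp_rot: [0.818, 0.575, -0.0, -0.0]
contact_force: [-2.3, 0.6, 6.2]
opening: 0.466
finger_force: 41.2
```

Contact at 6 N. Release, rise, and head for brown.

```bash
python3 -m creep '[{"x":0,"y":0,"z":-0.5,"rx":0,"ry":0,"rz":0,"grip":0.3},{"x":0,"y":0,"z":-0.5,"rx":0,"ry":0,"rz":0,"grip":0.48},{"x":0,"y":0,"z":0,"rx":0,"ry":0,"rz":0,"grip":0.55},{"x":0,"y":0,"z":0,"rx":0,"ry":0,"rz":0,"grip":0.65},{"x":0,"y":0,"z":0,"rx":0,"ry":0,"rz":0,"grip":0.8},{"x":0,"y":0,"z":0,"rx":0,"ry":0,"rz":0,"grip":1},{"x":0,"y":0,"z":0,"rx":0,"ry":0,"rz":0,"grip":1},{"x":0,"y":0,"z":0,"rx":0,"ry":0,"rz":0,"grip":1},{"x":0,"y":0,"z":0,"rx":0,"ry":0,"rz":0,"grip":1},{"x":0,"y":0,"z":0,"rx":0,"ry":0,"rz":0,"grip":1}]'
python3 -m creep '[{"x":0,"y":0,"z":-8,"rx":0,"ry":0,"rz":0,"grip":1},{"x":0,"y":0,"z":-16,"rx":0,"ry":0,"rz":0,"grip":1},{"x":0,"y":0,"z":-16,"rx":0,"ry":0,"rz":0,"grip":1},{"x":0,"y":0,"z":-16,"rx":0,"ry":0,"rz":0,"grip":1},{"x":0,"y":0,"z":-16,"rx":0,"ry":0,"rz":0,"grip":1},{"x":0,"y":0,"z":-16,"rx":0,"ry":0,"rz":0,"grip":1},{"x":0,"y":0,"z":-16,"rx":0,"ry":0,"rz":0,"grip":1},{"x":0,"y":0,"z":-8,"rx":0,"ry":0,"rz":0,"grip":1},{"x":0,"y":0,"z":-4,"rx":0,"ry":0,"rz":0,"grip":1},{"x":0,"y":0,"z":0,"rx":0,"ry":0,"rz":0,"grip":1}]'
python3 - <<'E'
from h import *
go(.505,.323,.185,.02)
w=optics.read_camera("wrist"); s=optics.read_camera("side")
cv2.imwrite("pics/ws4.png",np.vstack([cv2.resize(w["color"],(480,300)),cv2.resize(s["color"][60:210,230:470],(480,300),interpolation=cv2.INTER_CUBIC)]))
E
```

```text
time: 18.25
eef_pos: [0.4802, -0.0371, 0.0678]
tcp_rot: [0.818, 0.575, 0.0, 0.0]
contact_force: [-0.4, -1.4, -0.5]
opening: 0.997
finger_force: 0.0
time: 19.08
eef_pos: [0.4806, -0.0372, 0.1849]
tcp_rot: [0.818, 0.575, 0.001, 0.001]
contact_force: [-0.3, 0.3, 0.0]
opening: 0.997
finger_force: 0.0
t 19.0833 now [ 0.4806 -0.0372  0.1849] shift tool mm [ 3.471e+02 -9.920e+01 -3.000e-01] in goal axes [ 3.596e+02  3.160e+01 -1.000e-01] rot deg [ 1.200e-01  2.000e-02 -2.096e+01] open 0.997
```

View pics/ws4.png

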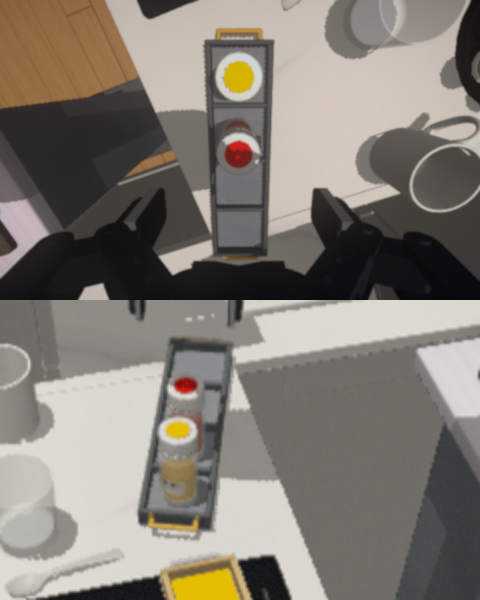

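Red is upright and centred in the second well (dots yellow (239,76), red (238,154)). On to brown.

```bash
python3 -m creep '[{"x":12,"y":-3.4,"z":0,"rx":0,"ry":0,"rz":0,"grip":1},{"x":24,"y":-7,"z":0,"rx":0,"ry":0,"rz":0,"grip":1},{"x":30,"y":-8.6,"z":0,"rx":0,"ry":0,"rz":0,"grip":1},{"x":30,"y":-8.6,"z":0,"rx":0,"ry":0,"rz":0,"grip":1},{"x":30,"y":-8.6,"z":0,"rx":0,"ry":0,"rz":0,"grip":1},{"x":30,"y":-8.6,"z":0,"rx":0,"ry":0,"rz":0,"grip":1},{"x":30,"y":-8.6,"z":0,"rx":0,"ry":0,"rz":0,"grip":1},{"x":30,"y":-8.6,"z":0,"rx":0,"ry":0,"rz":0,"grip":1},{"x":30,"y":-8.6,"z":0,"rx":0,"ry":0,"rz":0,"grip":1},{"x":30,"y":-8.6,"z":0,"rx":0,"ry":0,"rz":0,"grip":1}]'
python3 -m creep '[{"x":30,"y":-8.6,"z":0,"rx":0,"ry":0,"rz":0,"grip":1},{"x":24,"y":-7,"z":0,"rx":0,"ry":0,"rz":0,"grip":1},{"x":17,"y":-4.6,"z":0,"rx":0,"ry":0,"rz":0,"grip":1},{"x":0,"y":0,"z":0,"rx":0,"ry":0,"rz":-7,"grip":1},{"x":0,"y":0,"z":0,"rx":0,"ry":0,"rz":-7,"grip":1},{"x":0,"y":0,"z":0,"rx":0,"ry":0,"rz":-7,"grip":1},{"x":0,"y":0,"z":0,"rx":0,"ry":0,"rz":0,"grip":1},{"x":0,"y":0,"z":0,"rx":0,"ry":0,"rz":0,"grip":1},{"x":0,"y":0,"z":0,"rx":0,"ry":0,"rz":0,"grip":1},{"x":0,"y":0,"z":0,"rx":0,"ry":0,"rz":0,"grip":1}]'
python3 - <<'E'
from h import *
go(.5045,.324,.0735,.02)
w=optics.read_camera("wrist"); hsv=cv2.cvtColor(w["color"],cv2.COLOR_BGR2HSV)
m=cv2.inRange(hsv,(0,60,20),(18,255,110)); 
for b in blobs(m[:,260:380],100): print(b, plane(w,(b[0][0]+260,b[0][1]),.119)[:2].round(4))
E
```

```text
time: 20.02
eef_pos: [0.4983, 0.2508, 0.1821]
tcp_rot: [0.818, 0.575, -0.001, -0.0]
contact_force: [1.1, 0.2, 0.4]
opening: 0.998
finger_force: 0.0
time: 20.85
eef_pos: [0.5041, 0.3229, 0.1833]
tcp_rot: [0.701, 0.714, -0.0, -0.0]
contact_force: [-0.5, -0.1, 0.0]
opening: 1.001
finger_force: 0.0
t 20.85 now [0.5041 0.3229 0.1833] shift tool mm [  1.2   0.5 109.8] in goal axes [  1.1   0.4 109.8] rot deg [-0.04  0.02 -0.08] open 1.001
([11.7, 271.3], 2567, [0, 96, 24, 242]) [0.4723 0.2789]
([110.0, 265.9], 2654, [99, 128, 21, 211]) [0.5411 0.2844]
([58.6, 165.2], 1800, [25, 148, 70, 58]) [0.5037 0.3549]
([59.3, 210.6], 1083, [41, 193, 38, 36]) [0.5048 0.3244]
([61.3, 337.9], 402, [32, 334, 59, 8]) [0.5083 0.2239]
([60.8, 363.6], 2449, [5, 348, 112, 37]) [0.5085 0.2004]
```

Brown's lid dot, at (319,211), lies at (0.505, 0.324), as estimated.

```bash
python3 -m creep '[{"x":1,"y":0.5,"z":10,"rx":0,"ry":0,"rz":0,"grip":1},{"x":0,"y":0,"z":17,"rx":0,"ry":0,"rz":0,"grip":1},{"x":0,"y":0,"z":17,"rx":0,"ry":0,"rz":0,"grip":1},{"x":0,"y":0,"z":17,"rx":0,"ry":0,"rz":0,"grip":1},{"x":0,"y":0,"z":17,"rx":0,"ry":0,"rz":0,"grip":1},{"x":0,"y":0,"z":13,"rx":0,"ry":0,"rz":0,"grip":1},{"x":0,"y":0,"z":10,"rx":0,"ry":0,"rz":0,"grip":1},{"x":0,"y":0,"z":6,"rx":0,"ry":0,"rz":0,"grip":1},{"x":0,"y":0,"z":3,"rx":0,"ry":0,"rz":0,"grip":1},{"x":0,"y":0,"z":0,"rx":0,"ry":0,"rz":0,"grip":1}]' 40
python3 -m creep '[{"x":0,"y":0,"z":0,"rx":0,"ry":0,"rz":0,"grip":0.3},{"x":0,"y":0,"z":0,"rx":0,"ry":0,"rz":0,"grip":0.3},{"x":0,"y":0,"z":0,"rx":0,"ry":0,"rz":0,"grip":0.3},{"x":0,"y":0,"z":0,"rx":0,"ry":0,"rz":0,"grip":0.3},{"x":0,"y":0,"z":0,"rx":0,"ry":0,"rz":0,"grip":0.3},{"x":0,"y":0,"z":0,"rx":0,"ry":0,"rz":0,"grip":0.3},{"x":0,"y":0,"z":0,"rx":0,"ry":0,"rz":0,"grip":0.3},{"x":0,"y":0,"z":0,"rx":0,"ry":0,"rz":0,"grip":0.3},{"x":0,"y":0,"z":0,"rx":0,"ry":0,"rz":0,"grip":0.3},{"x":0,"y":0,"z":0,"rx":0,"ry":0,"rz":0,"grip":0.3}]' 40
python3 -m creep '[{"x":0,"y":0,"z":-8,"rx":0,"ry":0,"rz":0,"grip":0.3},{"x":0,"y":0,"z":-16,"rx":0,"ry":0,"rz":0,"grip":0.3},{"x":0,"y":0,"z":-18,"rx":0,"ry":0,"rz":0,"grip":0.3},{"x":0,"y":0,"z":-18,"rx":0,"ry":0,"rz":0,"grip":0.3},{"x":0,"y":0,"z":-18,"rx":0,"ry":0,"rz":0,"grip":0.3},{"x":0,"y":0,"z":-18,"rx":0,"ry":0,"rz":5,"grip":0.3},{"x":0,"y":0,"z":-18,"rx":0,"ry":0,"rz":6,"grip":0.3},{"x":0,"y":0,"z":-12,"rx":0,"ry":0,"rz":6,"grip":0.3},{"x":0,"y":0,"z":-6,"rx":0,"ry":0,"rz":4,"grip":0.3},{"x":0,"y":0,"z":0,"rx":0,"ry":0,"rz":0,"grip":0.3}]'
python3 - <<'E'
from h import *
go(.4558,-.1049,.2,-.346)
E
```

```text
time: 21.73
eef_pos: [0.5047, 0.324, 0.0734]
tcp_rot: [0.7, 0.714, -0.0, -0.0]
contact_force: [-0.7, 0.5, 0.2]
opening: 1.0
finger_force: 0.0
time: 22.57
eef_pos: [0.5054, 0.3244, 0.0749]
tcp_rot: [0.7, 0.714, 0.001, 0.0]
contact_force: [-0.1, -0.3, 6.4]
opening: 0.457
finger_force: 40.6
time: 23.4
eef_pos: [0.5053, 0.3243, 0.2075]
tcp_rot: [0.819, 0.574, 0.001, 0.0]
contact_force: [0.1, -0.2, -0.9]
opening: 0.458
finger_force: 40.4
t 23.4 now [0.5053 0.3243 0.2075] shift tool mm [-420.5   99.4    6.9] in goal axes [-420.6   99.     7.5] rot deg [ 0.12 -0.11 -0.06] open 0.458
```

```bash
python3 -m creep '[{"x":-12,"y":2.8,"z":0,"rx":0,"ry":0,"rz":0,"grip":0.3},{"x":-24,"y":5.7,"z":0,"rx":0,"ry":0,"rz":0,"grip":0.3},{"x":-32,"y":7.5,"z":0,"rx":0,"ry":0,"rz":0,"grip":0.3},{"x":-32,"y":7.5,"z":0,"rx":0,"ry":0,"rz":0,"grip":0.3},{"x":-32,"y":7.5,"z":0,"rx":0,"ry":0,"rz":0,"grip":0.3},{"x":-32,"y":7.5,"z":0,"rx":0,"ry":0,"rz":0,"grip":0.3},{"x":-32,"y":7.5,"z":0,"rx":0,"ry":0,"rz":0,"grip":0.3},{"x":-32,"y":7.5,"z":0,"rx":0,"ry":0,"rz":0,"grip":0.3},{"x":-32,"y":7.5,"z":0,"rx":0,"ry":0,"rz":0,"grip":0.3},{"x":-32,"y":7.5,"z":0,"rx":0,"ry":0,"rz":0,"grip":0.3}]'
python3 -m creep '[{"x":-32,"y":7.5,"z":0,"rx":0,"ry":0,"rz":0,"grip":0.3},{"x":-32,"y":7.5,"z":0,"rx":0,"ry":0,"rz":0,"grip":0.3},{"x":-28,"y":6.6,"z":0,"rx":0,"ry":0,"rz":0,"grip":0.3},{"x":-20,"y":4.7,"z":0,"rx":0,"ry":0,"rz":0,"grip":0.3},{"x":-12,"y":2.8,"z":0,"rx":0,"ry":0,"rz":0,"grip":0.3},{"x":-4.5,"y":1,"z":0,"rx":0,"ry":0,"rz":0,"grip":0.3},{"x":0,"y":0,"z":0,"rx":0,"ry":0,"rz":0,"grip":0.3},{"x":0,"y":0,"z":0,"rx":0,"ry":0,"rz":0,"grip":0.3},{"x":0,"y":0,"z":0,"rx":0,"ry":0,"rz":0,"grip":0.3},{"x":0,"y":0,"z":0,"rx":0,"ry":0,"rz":0,"grip":0.3}]'
python3 - <<'E'
from h import *
go(.4558,-.1049,.066,-.346)
E
```

```text
time: 24.23
eef_pos: [0.4684, 0.0243, 0.2042]
tcp_rot: [0.818, 0.576, -0.001, -0.001]
contact_force: [0.7, -0.3, -1.1]
opening: 0.459
finger_force: 40.4
time: 25.07
eef_pos: [0.4549, -0.104, 0.2056]
tcp_rot: [0.818, 0.576, -0.0, -0.0]
contact_force: [1.0, 0.4, 0.0]
opening: 0.459
finger_force: 40.4
t 25.0667 now [ 0.4549 -0.104   0.2056] shift tool mm [ -0.5   1.2 139.6] in goal axes [ -0.5   1.2 139.6] rot deg [-0.03 -0.01  0.1 ] open 0.459
```

```bash
python3 -m creep '[{"x":-0.5,"y":1,"z":8,"rx":0,"ry":0,"rz":0,"grip":0.3},{"x":0,"y":0,"z":14,"rx":0,"ry":0,"rz":0,"grip":0.3},{"x":0,"y":0,"z":16,"rx":0,"ry":0,"rz":0,"grip":0.3},{"x":0,"y":0,"z":16,"rx":0,"ry":0,"rz":0,"grip":0.3},{"x":0,"y":0,"z":16,"rx":0,"ry":0,"rz":0,"grip":0.3},{"x":0,"y":0,"z":14,"rx":0,"ry":0,"rz":0,"grip":0.3},{"x":0,"y":0,"z":12,"rx":0,"ry":0,"rz":0,"grip":0.3},{"x":0,"y":0,"z":10,"rx":0,"ry":0,"rz":0,"grip":0.3},{"x":0,"y":0,"z":6,"rx":0,"ry":0,"rz":0,"grip":0.3},{"x":0,"y":0,"z":3,"rx":0,"ry":0,"rz":0,"grip":0.3}]'
python3 -m creep '[{"x":0,"y":0,"z":4,"rx":0,"ry":0,"rz":0,"grip":0.3},{"x":0,"y":0,"z":4,"rx":0,"ry":0,"rz":0,"grip":0.3},{"x":0,"y":0,"z":4,"rx":0,"ry":0,"rz":0,"grip":0.3},{"x":0,"y":0,"z":3,"rx":0,"ry":0,"rz":0,"grip":0.3},{"x":0,"y":0,"z":2,"rx":0,"ry":0,"rz":0,"grip":0.3},{"x":0,"y":0,"z":2,"rx":0,"ry":0,"rz":0,"grip":0.3},{"x":0,"y":0,"z":1,"rx":0,"ry":0,"rz":0,"grip":0.3},{"x":0,"y":0,"z":1,"rx":0,"ry":0,"rz":0,"grip":0.3},{"x":0,"y":0,"z":0,"rx":0,"ry":0,"rz":0,"grip":0.3},{"x":0,"y":0,"z":0,"rx":0,"ry":0,"rz":0,"grip":0.3}]'
python3 -m creep '[{"x":0,"y":0,"z":0.5,"rx":0,"ry":0,"rz":0,"grip":0.3},{"x":0,"y":0,"z":0.5,"rx":0,"ry":0,"rz":0,"grip":0.3},{"x":0,"y":0,"z":0.5,"rx":0,"ry":0,"rz":0,"grip":0.3},{"x":0,"y":0,"z":0.5,"rx":0,"ry":0,"rz":0,"grip":0.3},{"x":0,"y":0,"z":0.5,"rx":0,"ry":0,"rz":0,"grip":0.3},{"x":0,"y":0,"z":0.5,"rx":0,"ry":0,"rz":0,"grip":0.3},{"x":0,"y":0,"z":0.5,"rx":0,"ry":0,"rz":0,"grip":0.3},{"x":0,"y":0,"z":0.5,"rx":0,"ry":0,"rz":0,"grip":0.3},{"x":0,"y":0,"z":0,"rx":0,"ry":0,"rz":0,"grip":0.3},{"x":0,"y":0,"z":0,"rx":0,"ry":0,"rz":0,"grip":0.3}]'
```

```text
time: 25.9
eef_pos: [0.4553, -0.1052, 0.0896]
tcp_rot: [0.818, 0.575, -0.0, -0.001]
contact_force: [0.2, -0.3, -1.2]
opening: 0.464
finger_force: 40.4
time: 26.73
eef_pos: [0.4558, -0.1058, 0.0699]
tcp_rot: [0.818, 0.575, 0.0, 0.0]
contact_force: [-0.2, -0.0, -0.8]
opening: 0.459
finger_force: 40.4
time: 27.57
eef_pos: [0.4558, -0.1058, 0.0661]
tcp_rot: [0.818, 0.575, -0.0, -0.0]
contact_force: [-2.1, 0.5, 1.7]
opening: 0.461
finger_force: 40.6
```

Just touching the floor (1.7 N). Release, rise, on to green.

```bash
python3 -m creep '[{"x":0,"y":0,"z":0.3,"rx":0,"ry":0,"rz":0,"grip":0.3},{"x":0,"y":0,"z":0,"rx":0,"ry":0,"rz":0,"grip":0.48},{"x":0,"y":0,"z":0,"rx":0,"ry":0,"rz":0,"grip":0.55},{"x":0,"y":0,"z":0,"rx":0,"ry":0,"rz":0,"grip":0.65},{"x":0,"y":0,"z":0,"rx":0,"ry":0,"rz":0,"grip":0.8},{"x":0,"y":0,"z":0,"rx":0,"ry":0,"rz":0,"grip":1},{"x":0,"y":0,"z":0,"rx":0,"ry":0,"rz":0,"grip":1},{"x":0,"y":0,"z":0,"rx":0,"ry":0,"rz":0,"grip":1},{"x":0,"y":0,"z":0,"rx":0,"ry":0,"rz":0,"grip":1},{"x":0,"y":0,"z":0,"rx":0,"ry":0,"rz":0,"grip":1}]'
python3 -m creep '[{"x":0,"y":0,"z":-8,"rx":0,"ry":0,"rz":0,"grip":1},{"x":0,"y":0,"z":-16,"rx":0,"ry":0,"rz":0,"grip":1},{"x":0,"y":0,"z":-16,"rx":0,"ry":0,"rz":0,"grip":1},{"x":0,"y":0,"z":-16,"rx":0,"ry":0,"rz":0,"grip":1},{"x":0,"y":0,"z":-16,"rx":0,"ry":0,"rz":0,"grip":1},{"x":0,"y":0,"z":-16,"rx":0,"ry":0,"rz":0,"grip":1},{"x":0,"y":0,"z":-16,"rx":0,"ry":0,"rz":0,"grip":1},{"x":0,"y":0,"z":-8,"rx":0,"ry":0,"rz":0,"grip":1},{"x":0,"y":0,"z":-4,"rx":0,"ry":0,"rz":0,"grip":1},{"x":0,"y":0,"z":0,"rx":0,"ry":0,"rz":0,"grip":1}]'
python3 - <<'E'
from h import *
go(.507,.3945,.185,.02)
w=optics.read_camera("wrist"); s=optics.read_camera("side")
cv2.imwrite("pics/ws5.png",np.vstack([cv2.resize(w["color"],(480,300)),cv2.resize(s["color"][60:210,230:470],(480,300),interpolation=cv2.INTER_CUBIC)]))
E
```

```text
time: 28.4
eef_pos: [0.4557, -0.1057, 0.0655]
tcp_rot: [0.818, 0.575, 0.0, 0.0]
contact_force: [-0.2, -0.2, -0.7]
opening: 1.003
finger_force: 0.0
time: 29.23
eef_pos: [0.4562, -0.1059, 0.1826]
tcp_rot: [0.818, 0.575, 0.0, 0.001]
contact_force: [0.2, -0.0, -0.9]
opening: 0.998
finger_force: 0.0
t 29.2333 now [ 0.4562 -0.1059  0.1826] shift tool mm [ 488.  -121.9   -2.8] in goal axes [499.3  60.8  -2.4] rot deg [  0.11   0.03 -20.96] open 0.998
```

View pics/ws5.png

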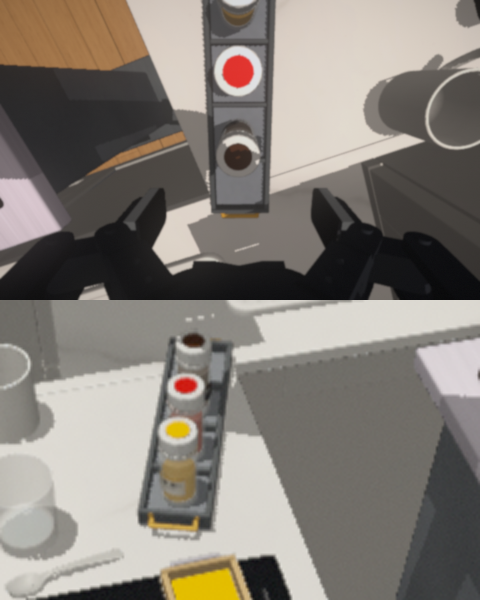

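Brown is upright in the third well (dot at (237,157)). On to green.

```bash
python3 -m creep '[{"x":12,"y":-3,"z":0,"rx":0,"ry":0,"rz":0,"grip":1},{"x":24,"y":-6,"z":0,"rx":0,"ry":0,"rz":0,"grip":1},{"x":34,"y":-8.5,"z":0,"rx":0,"ry":0,"rz":0,"grip":1},{"x":34,"y":-8.5,"z":0,"rx":0,"ry":0,"rz":0,"grip":1},{"x":34,"y":-8.5,"z":0,"rx":0,"ry":0,"rz":0,"grip":1},{"x":34,"y":-8.5,"z":0,"rx":0,"ry":0,"rz":0,"grip":1},{"x":34,"y":-8.5,"z":0,"rx":0,"ry":0,"rz":0,"grip":1},{"x":34,"y":-8.5,"z":0,"rx":0,"ry":0,"rz":0,"grip":1},{"x":34,"y":-8.5,"z":0,"rx":0,"ry":0,"rz":0,"grip":1},{"x":34,"y":-8.5,"z":0,"rx":0,"ry":0,"rz":0,"grip":1}]'
python3 -m creep '[{"x":34,"y":-8.5,"z":0,"rx":0,"ry":0,"rz":0,"grip":1},{"x":34,"y":-8.5,"z":0,"rx":0,"ry":0,"rz":0,"grip":1},{"x":34,"y":-8.5,"z":0,"rx":0,"ry":0,"rz":0,"grip":1},{"x":32,"y":-8,"z":0,"rx":0,"ry":0,"rz":0,"grip":1},{"x":24,"y":-6,"z":0,"rx":0,"ry":0,"rz":0,"grip":1},{"x":16,"y":-4,"z":0,"rx":0,"ry":0,"rz":0,"grip":1},{"x":6,"y":-1.5,"z":0,"rx":0,"ry":0,"rz":-7,"grip":1},{"x":0,"y":0,"z":0,"rx":0,"ry":0,"rz":-7,"grip":1},{"x":0,"y":0,"z":0,"rx":0,"ry":0,"rz":-7,"grip":1},{"x":0,"y":0,"z":0,"rx":0,"ry":0,"rz":0,"grip":1}]'
python3 - <<'E'
from h import *
go(.507,.3945,.0735,.02)
w=optics.read_camera("wrist"); hsv=cv2.cvtColor(w["color"],cv2.COLOR_BGR2HSV)
m=cv2.inRange(hsv,(45,90,20),(75,255,255)); 
for b in blobs(m[:,240:400],100): print(b, plane(w,(b[0][0]+240,b[0][1]),.119)[:2].round(4))
E
```

```text
time: 30.17
eef_pos: [0.4868, 0.2118, 0.18]
tcp_rot: [0.818, 0.575, -0.001, -0.0]
contact_force: [1.2, -0.7, 0.2]
opening: 1.002
finger_force: 0.0
time: 31.0
eef_pos: [0.5056, 0.3946, 0.1794]
tcp_rot: [0.699, 0.715, -0.002, -0.0]
contact_force: [1.2, 0.5, 0.7]
opening: 1.002
finger_force: 0.0
t 31.0 now [0.5056 0.3946 0.1794] shift tool mm [  0.    1.7 105.9] in goal axes [-1.000e-01  1.400e+00  1.059e+02] rot deg [-0.17  0.09  0.18] open 1.002
([76.6, 163.2], 1680, [46, 147, 67, 62]) [0.5036 0.4286]
([80.1, 214.3], 1060, [62, 197, 37, 36]) [0.5067 0.3948]
```

```bash
python3 -m creep '[{"x":0,"y":1,"z":10,"rx":0,"ry":0,"rz":0,"grip":1},{"x":0,"y":0,"z":17,"rx":0,"ry":0,"rz":0,"grip":1},{"x":0,"y":0,"z":17,"rx":0,"ry":0,"rz":0,"grip":1},{"x":0,"y":0,"z":17,"rx":0,"ry":0,"rz":0,"grip":1},{"x":0,"y":0,"z":15,"rx":0,"ry":0,"rz":0,"grip":1},{"x":0,"y":0,"z":13,"rx":0,"ry":0,"rz":0,"grip":1},{"x":0,"y":0,"z":10,"rx":0,"ry":0,"rz":0,"grip":1},{"x":0,"y":0,"z":6,"rx":0,"ry":0,"rz":0,"grip":1},{"x":0,"y":0,"z":3,"rx":0,"ry":0,"rz":0,"grip":1},{"x":0,"y":0,"z":0,"rx":0,"ry":0,"rz":0,"grip":1}]' 40
python3 -m creep '[{"x":0,"y":0,"z":0,"rx":0,"ry":0,"rz":0,"grip":0.3},{"x":0,"y":0,"z":0,"rx":0,"ry":0,"rz":0,"grip":0.3},{"x":0,"y":0,"z":0,"rx":0,"ry":0,"rz":0,"grip":0.3},{"x":0,"y":0,"z":0,"rx":0,"ry":0,"rz":0,"grip":0.3},{"x":0,"y":0,"z":0,"rx":0,"ry":0,"rz":0,"grip":0.3},{"x":0,"y":0,"z":0,"rx":0,"ry":0,"rz":0,"grip":0.3},{"x":0,"y":0,"z":0,"rx":0,"ry":0,"rz":0,"grip":0.3},{"x":0,"y":0,"z":0,"rx":0,"ry":0,"rz":0,"grip":0.3},{"x":0,"y":0,"z":0,"rx":0,"ry":0,"rz":0,"grip":0.3},{"x":0,"y":0,"z":0,"rx":0,"ry":0,"rz":0,"grip":0.3}]' 40
python3 -m creep '[{"x":0,"y":0,"z":-8,"rx":0,"ry":0,"rz":0,"grip":0.3},{"x":0,"y":0,"z":-16,"rx":0,"ry":0,"rz":0,"grip":0.3},{"x":0,"y":0,"z":-18,"rx":0,"ry":0,"rz":0,"grip":0.3},{"x":0,"y":0,"z":-18,"rx":0,"ry":0,"rz":0,"grip":0.3},{"x":0,"y":0,"z":-18,"rx":0,"ry":0,"rz":0,"grip":0.3},{"x":0,"y":0,"z":-18,"rx":0,"ry":0,"rz":5,"grip":0.3},{"x":0,"y":0,"z":-18,"rx":0,"ry":0,"rz":6,"grip":0.3},{"x":0,"y":0,"z":-12,"rx":0,"ry":0,"rz":6,"grip":0.3},{"x":0,"y":0,"z":-6,"rx":0,"ry":0,"rz":4,"grip":0.3},{"x":0,"y":0,"z":0,"rx":0,"ry":0,"rz":0,"grip":0.3}]'
python3 - <<'E'
from h import *
go(.4314,-.1726,.2,-.346)
E
```

```text
time: 31.88
eef_pos: [0.5073, 0.3946, 0.0729]
tcp_rot: [0.7, 0.714, -0.0, -0.0]
contact_force: [0.4, -0.2, 0.1]
opening: 0.997
finger_force: 0.0
time: 32.72
eef_pos: [0.5083, 0.3952, 0.0747]
tcp_rot: [0.7, 0.714, 0.001, 0.0]
contact_force: [0.6, 0.3, 5.1]
opening: 0.463
finger_force: 40.9
time: 33.55
eef_pos: [0.5074, 0.3949, 0.2067]
tcp_rot: [0.819, 0.574, 0.0, -0.0]
contact_force: [-0.4, 0.4, -0.5]
opening: 0.462
finger_force: 40.5
t 33.55 now [0.5074 0.3949 0.2067] shift tool mm [-559.5  121.6    6.4] in goal axes [-559.6  121.     6.7] rot deg [ 0.02 -0.04 -0.06] open 0.462
```

```bash
python3 -m creep '[{"x":-12,"y":2.6,"z":0,"rx":0,"ry":0,"rz":0,"grip":0.3},{"x":-24,"y":5.2,"z":0,"rx":0,"ry":0,"rz":0,"grip":0.3},{"x":-32,"y":7,"z":0,"rx":0,"ry":0,"rz":0,"grip":0.3},{"x":-32,"y":7,"z":0,"rx":0,"ry":0,"rz":0,"grip":0.3},{"x":-32,"y":7,"z":0,"rx":0,"ry":0,"rz":0,"grip":0.3},{"x":-32,"y":7,"z":0,"rx":0,"ry":0,"rz":0,"grip":0.3},{"x":-32,"y":7,"z":0,"rx":0,"ry":0,"rz":0,"grip":0.3},{"x":-32,"y":7,"z":0,"rx":0,"ry":0,"rz":0,"grip":0.3},{"x":-32,"y":7,"z":0,"rx":0,"ry":0,"rz":0,"grip":0.3},{"x":-32,"y":7,"z":0,"rx":0,"ry":0,"rz":0,"grip":0.3}]'
python3 -m creep '[{"x":-32,"y":7,"z":0,"rx":0,"ry":0,"rz":0,"grip":0.3},{"x":-32,"y":7,"z":0,"rx":0,"ry":0,"rz":0,"grip":0.3},{"x":-32,"y":7,"z":0,"rx":0,"ry":0,"rz":0,"grip":0.3},{"x":-32,"y":7,"z":0,"rx":0,"ry":0,"rz":0,"grip":0.3},{"x":-32,"y":7,"z":0,"rx":0,"ry":0,"rz":0,"grip":0.3},{"x":-32,"y":7,"z":0,"rx":0,"ry":0,"rz":0,"grip":0.3},{"x":-28,"y":6,"z":0,"rx":0,"ry":0,"rz":0,"grip":0.3},{"x":-22,"y":5,"z":0,"rx":0,"ry":0,"rz":0,"grip":0.3},{"x":-16,"y":3.5,"z":0,"rx":0,"ry":0,"rz":0,"grip":0.3},{"x":-8,"y":1.7,"z":0,"rx":0,"ry":0,"rz":0,"grip":0.3}]'
python3 -m creep '[{"x":0,"y":0,"z":0,"rx":0,"ry":0,"rz":0,"grip":0.3},{"x":0,"y":0,"z":8,"rx":0,"ry":0,"rz":0,"grip":0.3},{"x":0,"y":0,"z":14,"rx":0,"ry":0,"rz":0,"grip":0.3},{"x":0,"y":0,"z":16,"rx":0,"ry":0,"rz":0,"grip":0.3},{"x":0,"y":0,"z":14,"rx":0,"ry":0,"rz":0,"grip":0.3},{"x":0,"y":0,"z":10,"rx":0,"ry":0,"rz":0,"grip":0.3},{"x":0,"y":0,"z":6,"rx":0,"ry":0,"rz":0,"grip":0.3},{"x":0,"y":0,"z":0,"rx":0,"ry":0,"rz":0,"grip":0.3},{"x":0,"y":0,"z":0,"rx":0,"ry":0,"rz":0,"grip":0.3},{"x":0,"y":0,"z":0,"rx":0,"ry":0,"rz":0,"grip":0.3}]'
python3 - <<'E'
from h import *
go(.4314,-.1726,.066,-.346)
E
```

```text
time: 34.38
eef_pos: [0.4662, 0.0965, 0.2036]
tcp_rot: [0.818, 0.576, -0.002, -0.001]
contact_force: [0.7, 0.5, -1.0]
opening: 0.465
finger_force: 40.4
time: 35.22
eef_pos: [0.4311, -0.173, 0.2038]
tcp_rot: [0.819, 0.574, -0.001, -0.002]
contact_force: [0.5, 0.3, -1.3]
opening: 0.46
finger_force: 40.4
time: 36.05
eef_pos: [0.4336, -0.1717, 0.1383]
tcp_rot: [0.818, 0.575, 0.0, 0.001]
contact_force: [0.3, -0.7, -0.9]
opening: 0.464
finger_force: 40.5
t 36.05 now [ 0.4336 -0.1717  0.1383] shift tool mm [-1.6 -1.9 72.3] in goal axes [-1.6 -1.7 72.3] rot deg [0.08 0.02 0.03] open 0.464
```

```bash
python3 -m creep '[{"x":-1.5,"y":-1.5,"z":6,"rx":0,"ry":0,"rz":0,"grip":0.3},{"x":0,"y":0,"z":12,"rx":0,"ry":0,"rz":0,"grip":0.3},{"x":0,"y":0,"z":12,"rx":0,"ry":0,"rz":0,"grip":0.3},{"x":0,"y":0,"z":12,"rx":0,"ry":0,"rz":0,"grip":0.3},{"x":0,"y":0,"z":9,"rx":0,"ry":0,"rz":0,"grip":0.3},{"x":0,"y":0,"z":6,"rx":0,"ry":0,"rz":0,"grip":0.3},{"x":0,"y":0,"z":5,"rx":0,"ry":0,"rz":0,"grip":0.3},{"x":0,"y":0,"z":4,"rx":0,"ry":0,"rz":0,"grip":0.3},{"x":0,"y":0,"z":2,"rx":0,"ry":0,"rz":0,"grip":0.3},{"x":0,"y":0,"z":1,"rx":0,"ry":0,"rz":0,"grip":0.3}]'
python3 -m creep '[{"x":0,"y":0,"z":0.5,"rx":0,"ry":0,"rz":0,"grip":0.3},{"x":0,"y":0,"z":0.5,"rx":0,"ry":0,"rz":0,"grip":0.3},{"x":0,"y":0,"z":0.5,"rx":0,"ry":0,"rz":0,"grip":0.3},{"x":0,"y":0,"z":0.5,"rx":0,"ry":0,"rz":0,"grip":0.3},{"x":0,"y":0,"z":0.5,"rx":0,"ry":0,"rz":0,"grip":0.3},{"x":0,"y":0,"z":0.5,"rx":0,"ry":0,"rz":0,"grip":0.3},{"x":0,"y":0,"z":0.5,"rx":0,"ry":0,"rz":0,"grip":0.3},{"x":0,"y":0,"z":0.5,"rx":0,"ry":0,"rz":0,"grip":0.3},{"x":0,"y":0,"z":0,"rx":0,"ry":0,"rz":0,"grip":0.3},{"x":0,"y":0,"z":0,"rx":0,"ry":0,"rz":0,"grip":0.3}]'
```

```text
time: 36.88
eef_pos: [0.4312, -0.1726, 0.0685]
tcp_rot: [0.818, 0.575, 0.0, 0.0]
contact_force: [0.6, -0.7, -1.0]
opening: 0.466
finger_force: 40.5
time: 37.72
eef_pos: [0.4313, -0.1727, 0.0658]
tcp_rot: [0.818, 0.575, -0.0, -0.0]
contact_force: [-2.7, 0.4, 7.7]
opening: 0.465
finger_force: 40.9
```

Contact at 8 N. Release, rise, and check all four.

```bash
python3 -m creep '[{"x":0,"y":0,"z":-0.5,"rx":0,"ry":0,"rz":0,"grip":0.3},{"x":0,"y":0,"z":-0.5,"rx":0,"ry":0,"rz":0,"grip":0.48},{"x":0,"y":0,"z":0,"rx":0,"ry":0,"rz":0,"grip":0.55},{"x":0,"y":0,"z":0,"rx":0,"ry":0,"rz":0,"grip":0.65},{"x":0,"y":0,"z":0,"rx":0,"ry":0,"rz":0,"grip":0.8},{"x":0,"y":0,"z":0,"rx":0,"ry":0,"rz":0,"grip":1},{"x":0,"y":0,"z":0,"rx":0,"ry":0,"rz":0,"grip":1},{"x":0,"y":0,"z":0,"rx":0,"ry":0,"rz":0,"grip":1},{"x":0,"y":0,"z":0,"rx":0,"ry":0,"rz":0,"grip":1},{"x":0,"y":0,"z":0,"rx":0,"ry":0,"rz":0,"grip":1}]'
python3 -m creep '[{"x":0,"y":0,"z":-8,"rx":0,"ry":0,"rz":0,"grip":1},{"x":0,"y":0,"z":-16,"rx":0,"ry":0,"rz":0,"grip":1},{"x":0,"y":0,"z":-16,"rx":0,"ry":0,"rz":0,"grip":1},{"x":0,"y":0,"z":-16,"rx":0,"ry":0,"rz":0,"grip":1},{"x":0,"y":0,"z":-16,"rx":0,"ry":0,"rz":0,"grip":1},{"x":0,"y":0,"z":-16,"rx":0,"ry":0,"rz":0,"grip":1},{"x":0,"y":0,"z":-16,"rx":0,"ry":0,"rz":0,"grip":1},{"x":0,"y":0,"z":-16,"rx":0,"ry":0,"rz":0,"grip":1},{"x":0,"y":0,"z":-8,"rx":0,"ry":0,"rz":0,"grip":1},{"x":0,"y":0,"z":0,"rx":0,"ry":0,"rz":0,"grip":1}]'
python3 -m creep '[{"x":10,"y":0,"z":0,"rx":0,"ry":0,"rz":0,"grip":1},{"x":20,"y":0,"z":0,"rx":0,"ry":0,"rz":0,"grip":1},{"x":30,"y":0,"z":0,"rx":0,"ry":0,"rz":0,"grip":1},{"x":30,"y":0,"z":0,"rx":0,"ry":0,"rz":0,"grip":1},{"x":30,"y":0,"z":0,"rx":0,"ry":0,"rz":0,"grip":1},{"x":30,"y":0,"z":0,"rx":0,"ry":0,"rz":0,"grip":1},{"x":30,"y":0,"z":0,"rx":0,"ry":0,"rz":0,"grip":1},{"x":30,"y":0,"z":0,"rx":0,"ry":0,"rz":0,"grip":1},{"x":30,"y":0,"z":0,"rx":0,"ry":0,"rz":0,"grip":1},{"x":30,"y":0,"z":0,"rx":0,"ry":0,"rz":0,"grip":1}]'
python3 -m creep '[{"x":30,"y":0,"z":0,"rx":0,"ry":0,"rz":0,"grip":1},{"x":30,"y":0,"z":0,"rx":0,"ry":0,"rz":0,"grip":1},{"x":30,"y":0,"z":0,"rx":0,"ry":0,"rz":0,"grip":1},{"x":20,"y":0,"z":0,"rx":0,"ry":0,"rz":0,"grip":1},{"x":10,"y":0,"z":0,"rx":0,"ry":0,"rz":0,"grip":1},{"x":0,"y":0,"z":0,"rx":0,"ry":0,"rz":0,"grip":1},{"x":0,"y":0,"z":0,"rx":0,"ry":0,"rz":0,"grip":1},{"x":0,"y":0,"z":0,"rx":0,"ry":0,"rz":0,"grip":1},{"x":0,"y":0,"z":0,"rx":0,"ry":0,"rz":0,"grip":1},{"x":0,"y":0,"z":0,"rx":0,"ry":0,"rz":0,"grip":1}]'
python3 - <<'E'
from h import *
t=optics.read_camera("top"); s=optics.read_camera("side")
f=lambda i:cv2.resize(i,(600,290),interpolation=cv2.INTER_CUBIC)
cv2.imwrite("pics/end.png",np.vstack([f(t["color"][175:275,320:527]),f(s["color"][70:180,230:457])]))
E
```

```text
time: 38.55
eef_pos: [0.4311, -0.1725, 0.0655]
tcp_rot: [0.818, 0.575, -0.0, 0.0]
contact_force: [-0.1, 0.3, -0.2]
opening: 0.996
finger_force: 0.0
time: 39.38
eef_pos: [0.4323, -0.1733, 0.1963]
tcp_rot: [0.818, 0.575, 0.001, 0.002]
contact_force: [0.6, -0.8, -0.2]
opening: 0.995
finger_force: 0.0
time: 40.22
eef_pos: [0.5218, 0.0838, 0.1917]
tcp_rot: [0.818, 0.575, -0.001, -0.001]
contact_force: [0.0, -0.2, 0.6]
opening: 1.003
finger_force: 0.0
time: 41.05
eef_pos: [0.5632, 0.1934, 0.1935]
tcp_rot: [0.819, 0.574, -0.0, 0.0]
contact_force: [-0.2, 0.2, -0.1]
opening: 0.999
finger_force: 0.0
```

View pics/end.png

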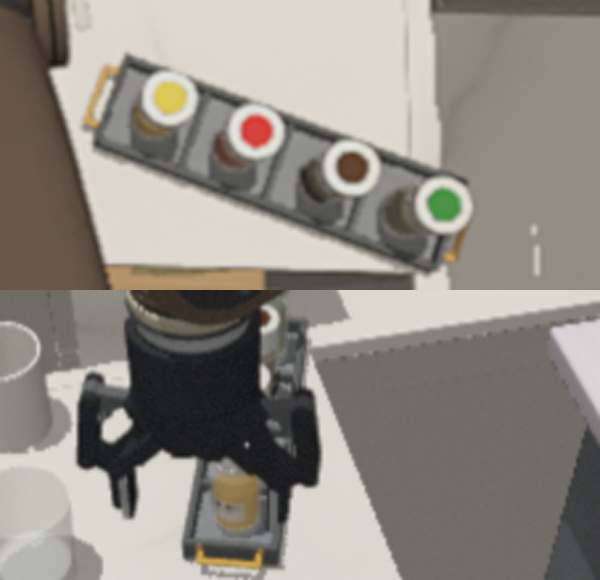

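The order is yellow, red, brown, green from left to right, all upright with lids at (170,98), (256,131), (352,167) and (443,205). One numeric check from the top view before handing in.

```bash
python3 - <<'E'
from h import *
t=optics.read_camera("top"); a=-.346
for p in ((170,98),(256,131),(352,167),(443,205)):
    X=plane(t,(320+p[0]/2.9,175+p[1]/2.9),.111)[:2]
    for c in ((.4709,-.0704),(.463,-.0735)):
        d=X-np.array(c); print(X.round(4),"rack x,y",(np.array([[np.cos(a),np.sin(a)],[-np.sin(a),np.cos(a)]])@d*1e3).round(1))
E
```

```text
[0.5047 0.0279] rack x,y [ -1.6 104. ]
[0.5047 0.0279] rack x,y [  4.8 109.6]
[ 0.4814 -0.0358] rack x,y [-1.8 36.1]
[ 0.4814 -0.0358] rack x,y [ 4.5 41.7]
[ 0.4564 -0.1062] rack x,y [ -1.5 -38.6]
[ 0.4564 -0.1062] rack x,y [  4.8 -33. ]
[ 0.4301 -0.172 ] rack x,y [  -4.  -109.4]
[ 0.4301 -0.172 ] rack x,y [   2.4 -103.8]
```

Every jar is within about 6 mm of its well centre.

```bash
python3 -c "from plant import sign_off; print(sign_off())"
```

```text
the job is handed in; nothing more can be done
None
```

I moved all four jars into the black rack, where they stand upright and released as yellow, red, brown, green from left to right (the reverse of the oak rack), and I handed the job in at about 41 s; no verdict was shown.

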